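# Set out the slide-staining line

### The job

Set out the staining line around the glass dish, which stays where it is: seen from the robot, the jar to its left and the beaker to its right, both in line with the middle of the dish, and the dropper bottle behind it on its centre line, each about 3 cm clear of the dish. Put the lid on the jar and stand the slide rack that fits down inside the dish; the other rack stays standing on the bench clear of the line. Leave all upright and handle the glass gently, without dropping it.

Things in the scene. Friction and masses are not known exactly. Their poses are not given: they have to be found in the camera images.
- dish: Clear glass staining dish, rectangular, open on top. Outside 74 mm (its x) by 98 mm (its y, the long way), 62 mm high; walls 4 mm, floor 6 mm, so 66 x 90 mm inside. Origin: centre of its underside, on the bench. Its y axis points left as seen from the robot, x away from the robot, turned by up to 0.25 rad: 'in line' and 'behind' follow its own sides. 0.6 kg, not fixed down.
- short_rack_mid (a point): Short steel slide rack: 56 mm (x) by 80 mm (y), 95 mm high with its wire bail. On the bail a black grip bar, 12 mm thick in x, 56 mm long in y, 14 mm high, centre 88 mm above the underside: take it from above, fingers closing along x. Below the bail the rack is 24 mm high, with slides. 0.12 kg. The point is mid-height, 47.5 mm above the underside. Same either way round.
- long_rack_mid (a point): Long steel slide rack, built like the short one but 106 mm (x) by 80 mm (y), with the same bail and black grip bar (along y, centre 88 mm above the underside). 0.18 kg. The point is half-way up, 47.5 mm above the underside.
- jar_mid (a point): Round glass staining jar, open on top, ribs inside: foot 60 mm across, straight body 52 mm across from 14 mm up to the rim, 84 mm high, mouth 44 mm across inside, 0.2 kg. The point is on its axis half-way up, 42 mm above the underside; z is its axis.
- lid_mid (a point): Round glass lid of the jar, knob up: disc 54 mm across, 5 mm thick; under it a tapered plug 8 mm deep (28 mm across at the tip, 35 at the disc) that drops into the jar's mouth; on it a knob 18 mm across, 28 mm tall. 41 mm high, 60 g. The point is on its axis, 20.5 mm above the plug's tip, 7.5 mm above the disc's top face, 20.5 mm below the knob's top. Seated, it is 55 mm above the jar's point.
- beaker_mid (a point): Clear glass rinse beaker with small white marks, open on top, no foot: 58 mm across (60 mm at the rim), 80 mm high, 0.13 kg. The point is on its axis half-way up, 40 mm above the underside.
- bottle_mid (a point): Small amber dropper bottle with paper label, black collar and rubber teat: 38 mm across up to 50 mm height, then narrowing, 84 mm high in all, 0.14 kg. The point is on its axis half-way up, 42 mm above the underside.
Things that resemble listed ones, but are neither listed nor needed, are in the scene too. What is shaped like the part that bears jar_mid but blue is not meant.

How it is judged (in metres and radians):
At the end, for the whole second after the job is handed in: In the dish's axes: jar 94-124 mm left, beaker as far right, bottle 71-101 mm behind (centres), each within 15 mm of in line; lid seated on jar; short rack on the dish floor within 8 x 9 mm of its middle; long rack on the bench 140 mm off; dish moved under 30 mm; all upright (0.1 rad), at rest (x of short_rack_mid in the frame of dish between -0.008 and 0.008 m and y of short_rack_mid in the frame of dish between -0.009 and 0.009 m and z of short_rack_mid in the frame of dish between 0.045 and 0.06 m and angle between each of short_rack_mid, jar_mid, beaker_mid, bottle_mid, lid_mid, long_rack_mid's own z axis and vertical below 0.1 rad and x of jar_mid in the frame of dish between -0.015 and 0.015 m and y of jar_mid in the frame of dish between 0.094 and 0.124 m and z of jar_mid in the frame of dish between 0.036 and 0.048 m and x of beaker_mid in the frame of dish between -0.015 and 0.015 m and y of beaker_mid in the frame of dish between -0.124 and -0.094 m and z of beaker_mid in the frame of dish between 0.034 and 0.046 m and x of bottle_mid in the frame of dish between 0.071 and 0.101 m and y of bottle_mid in the frame of dish between -0.015 and 0.015 m and z of bottle_mid in the frame of dish between 0.036 and 0.048 m and horizontal distance between lid_mid and jar_mid below 0.008 m and z of lid_mid in the frame of jar_mid between 0.051 and 0.059 m and horizontal distance between long_rack_mid and dish above 0.14 m and height (world z) of long_rack_mid below 0.056 m and distance of dish from where it was at the start of the episode below 0.03 m and linear speed of each of short_rack, long_rack, jar, lid, beaker, bottle, dish below 0.02 m/s); the robot touches nothing.
It fails at once if a piece of glass is dropped or flung (faster than 1.2 m/s) (linear speed of any of jar, beaker, bottle, lid above 1.2 m/s).
It also fails if it takes over 131 s, if anything falls off the work surface, if the arm or the gripper's body presses on something with over 40 N, if the wrist force passes 120 N, or if a joint passes its speed limit or range.

### The arm

A 6-joint arm with a two-finger parallel gripper is mounted at the origin on the work surface. World frame = base frame: x ahead of the robot, y to its left, z up, the work surface at z = 0. Lengths are in m, angles in degrees, forces in N, time in s.
With the tool pointing down it reaches from about 0.3 to 0.875 m from the base axis. Payload 6.4 kg.
Tool frame: the origin (TCP) lies at the very end of the fingers, on their centre line; the grasp point (between the pads) lies 19 mm behind it; z points along the fingers, y is the direction in which the jaws open and shut (so a half turn about z gives the same grasp; the last joint's range is limited). The gripper opens to 88 mm and grips with 3 to 60 N. Pads are 18 mm wide; open, the fingers measure 123 mm over their backs; the gripper's body (75 mm by 187 mm) begins 45 mm behind the grasp point.
Start: joints at [63.696, 10.359, 92.074, -0, 77.567, -11.82], TCP at [0.144, 0.557, 0.21] pointing down, gripper open.
Joint ranges: [-171.53, 171.53], [-51.25, 118.39], [17.06, 147.69], [-65.23, 245.23], [0, 150.52], [-178.68, 178.68]. Speed limits (degrees/s): [147.25, 147.25, 172.46, 180, 180, 180].

### API

Orientations are given as a 3x3 rotation matrix whose columns are the frame's x, y, z axes.
In Python, from plant import arm, vision, ticket gives the robot as it stands.
- The arm moves only by the tool move_arm, never from a script. Its argument "commands" is a list of rows, each a list of 6 numbers: the shift along the tool's x, y, z in m, then the turn, a rotation vector about the tool's x, y, z in degrees. In form: [[dx, dy, dz, rx, ry, rz], ...]. A call has 1 to 5 rows; each row shifts and turns the commanded pose from where the row before left it, along the tool's axes as they then stand; what a row does not reach is not made up. A row lasts 1/8 s, in which the tool goes at most 62.5 mm and 10.7 degrees, less where a joint would pass 70% of its speed; a pose out of reach is approached as far as the arm can. A call with a gripper value outside its range is refused whole. "hand" is the finger opening in m, from 0 to 0.0881, set as the call begins (left out, the last holds). The fingers move at their own pace and stop on an object; the grip force is fixed at half the most. Time passes only in rows, so rows that do not move let the fingers close. It gives the time, the measured TCP pose, the force and the opening at its end, in the units of the state.
- arm.sense(): the state, without advancing time (a new reading comes with each control period).
- vision.camera(name): name is "scene" or "top" or "wrist"; returns a dict with "img" (384x512x3 uint8, red, green, blue), "intrinsics" (3x3 intrinsics, pixels), "eye" and "rotation" of the camera in the world. Camera axes: x right, y up, looking along -z (the intrinsics and any distortion apply to the point x, -y, -z); pixel columns grow to the right and rows downward; lengths in m; the calibration is good to about 2 mm. A picture is of the moment at which its call begins. There is no depth.
- ticket.close_job(): hands the job in, once; it reports no verdict.
The state is a dict: "t": time; "joints": joint angles; "qvel": joint speeds; "joint_torque": joint torques, N m; "tcp_pos": TCP position; "orientation": TCP orientation; "contact_force": force on the tool from outside, world axes, zero at the start; "wrist_torque": the same for the moment, N m; "width": finger opening in m.
Only numpy, scipy, OpenCV 4.12 (cv2) and the standard library are available. Lean on these libraries where they do the work, as an engineer would, in place of code of your own. Each camera call takes 0.05 s, during which the arm holds its last target.

## Working session

There is one attempt and no reset: what is moved stays moved. The work goes in short steps, Python scripts to look and compute and a tool call to move; the robot and the scene stay as the last step left them, time stands still between calls to the robot, and variables do not carry over. Pictures are saved under pics/ and viewed, and the job is handed in when it is done.

Besides the shell and the picture viewer there is one more tool, called after "Emit:" by a JSON object that holds its "method" and its "body". move_arm: Moves the arm, as the interface text tells. Its arguments: {"type":"object","properties":{"commands":{"type":"array","items":{"type":"array","items":{"type":"number"}}},"hand":{"type":"number"}},"required":["commands"]}

```bash
ls; mkdir -p pics
python3 - <<'E'
from plant import arm, vision, ticket
import cv2
print(arm.sense())
for n in ("scene","top","wrist"):
    c=vision.camera(n); cv2.imwrite(f"pics/a_{n}.png",cv2.resize(c["img"][:,:,::-1],None,fx=1.5,fy=1.5,interpolation=cv2.INTER_CUBIC))
    print(n,c["intrinsics"],c["eye"],c["rotation"],[k for k in c])
E
```

```text
pics
{'t': 0.0, 'joints': array([ 6.36952215e+01,  1.04023341e+01,  9.21294699e+01, -1.15891402e-03,
        7.75675488e+01, -1.18205793e+01]), 'qvel': array([ 0.07310704, -0.01982375,  0.05892242, -0.05301918,  0.03061886,
       -0.03088189]), 'joint_torque': array([ 1.81162136e-04, -4.33883607e+01, -3.41841102e+01,  7.00779422e-02,
        3.86517635e-02, -1.29079835e-04]), 'tcp_pos': array([0.14355061, 0.55620308, 0.2092243 ]), 'orientation': array([[-9.68217620e-01,  2.50108132e-01, -7.50722159e-04],
       [ 2.50109033e-01,  9.68216416e-01, -1.56322546e-03],
       [ 3.35886119e-04, -1.70130482e-03, -9.99998496e-01]]), 'contact_force': array([-0.21100746, -0.40243463,  0.5490498 ]), 'wrist_torque': array([ 0.08024846, -0.02791635, -0.00394364]), 'width': 0.08804746954461085}
scene [[488.86698223   0.         263.24526872]
 [  0.         488.86698223 192.83078091]
 [  0.           0.           1.        ]] [1.29965101 0.65061356 0.78859162] [[-0.62860087 -0.43917026  0.6418648 ]
 [ 0.77772755 -0.35400738  0.5194407 ]
 [-0.00089803  0.82571681  0.56408416]] ['img', 'intrinsics', 'eye', 'rotation']
top [[496.02213018   0.         260.44002724]
 [  0.         496.02213018 182.73012891]
 [  0.           0.           1.        ]] [ 0.18464014 -0.00166285  1.47663543] [[ 0.0077353   0.97781851 -0.20931109]
 [-0.99995989  0.00850908  0.00279653]
 [ 0.00451554  0.20928107  0.9778451 ]] ['img', 'intrinsics', 'eye', 'rotation']
wrist [[304.25989157   0.         255.4747739 ]
 [  0.         304.25989157 192.65331445]
 [  0.           0.           1.        ]] [0.06275841 0.57876348 0.38498063] [[ 0.24962116 -0.91762016 -0.30929358]
 [ 0.96834292  0.23617428  0.08083131]
 [-0.00112525 -0.31967946  0.94752508]] ['img', 'intrinsics', 'eye', 'rotation']
```

View pics/a_top.png

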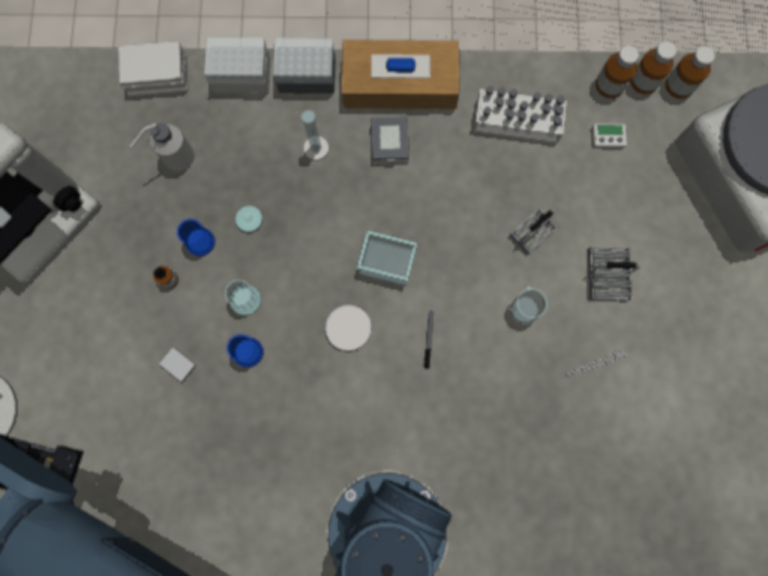

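View pics/a_scene.png

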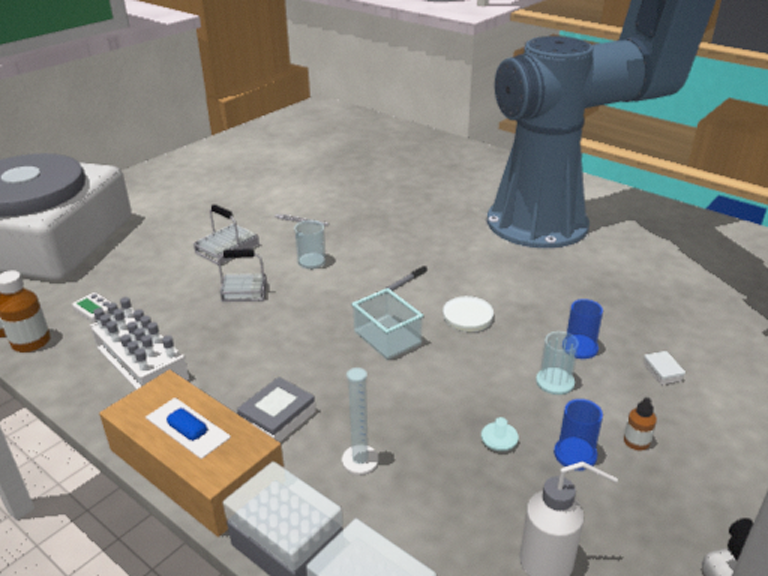

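View pics/a_wrist.png

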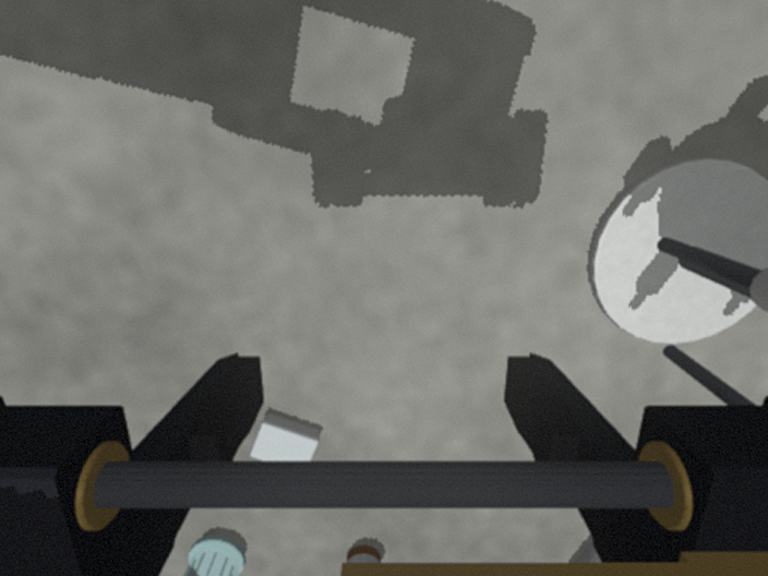

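```bash
cat > h.py <<'E'
from plant import arm, vision, ticket
import cv2, numpy as np
def cam(n): return vision.camera(n)
def proj(c,P):
    P=np.atleast_2d(P); q=(P-c["eye"])@c["rotation"]; p=q*[1,-1,-1]
    K=c["intrinsics"]; return np.c_[K[0,0]*p[:,0]/p[:,2]+K[0,2],K[1,1]*p[:,1]/p[:,2]+K[1,2]]
def unproj(c,uv,z):
    uv=np.atleast_2d(uv).astype(float);K=c["intrinsics"]
    d=np.c_[(uv[:,0]-K[0,2])/K[0,0],-(uv[:,1]-K[1,2])/K[1,1],-np.ones(len(uv))]@c["rotation"].T
    return c["eye"]+d*((z-c["eye"][2])/d[:,2])[:,None]
def crop(c,x0,y0,w,h,f,name,draw=()):
    im=np.ascontiguousarray(cv2.resize(c["img"][y0:y0+h,x0:x0+w,::-1],None,fx=f,fy=f,interpolation=cv2.INTER_CUBIC))
    for P,col in draw:
        q=((proj(c,P)-[x0,y0]+.5)*f-.5)
        cv2.polylines(im,[np.round(q*8).astype(np.int32)],False,col,1,cv2.LINE_AA,3)
    cv2.imwrite("pics/"+name,im)
def circ(x,y,z,r): 
    t=np.linspace(0,2*np.pi,49); return np.c_[x+r*np.cos(t),y+r*np.sin(t),0*t+z]
def rect(x,y,z,a,lx,ly):
    p=np.array([[1,1],[1,-1],[-1,-1],[-1,1],[1,1]])*[lx/2,ly/2]
    R=np.array([[np.cos(a),-np.sin(a)],[np.sin(a),np.cos(a)]]); p=p@R.T
    return np.c_[p+[x,y],np.full(5,z)]
E
python3 - <<'E'
from h import *
c=cam("top")
crop(c,90,120,110,130,5,"b1.png"); crop(c,225,130,210,100,3.8,"b2.png")
s=cam("scene")
crop(s,120,120,170,120,4.5,"b3.png"); crop(s,300,200,150,120,5,"b4.png")
E
```

```text
(no output)
```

View pics/b1.png

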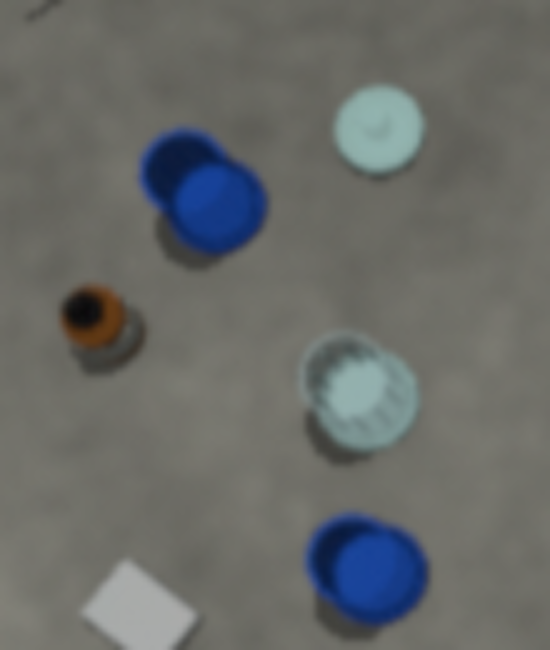

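View pics/b2.png

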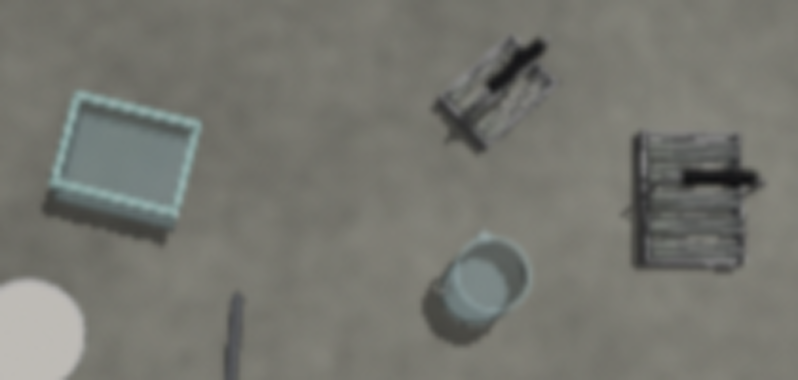

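View pics/b3.png

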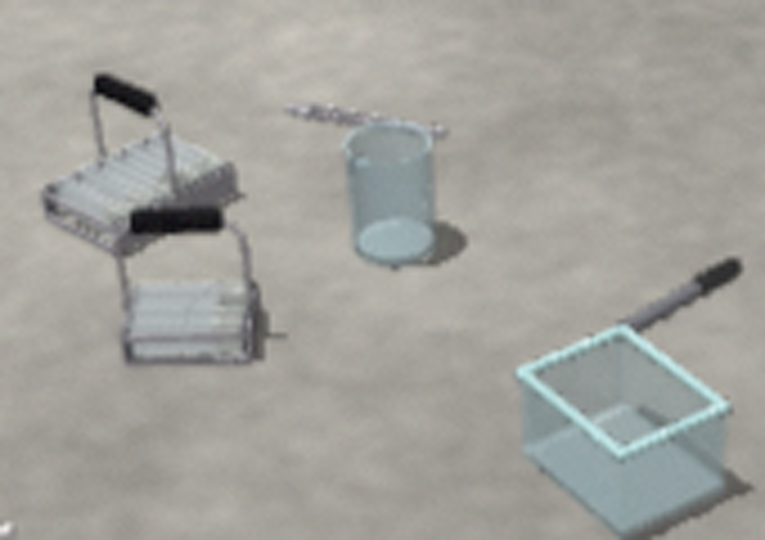

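View pics/b4.png

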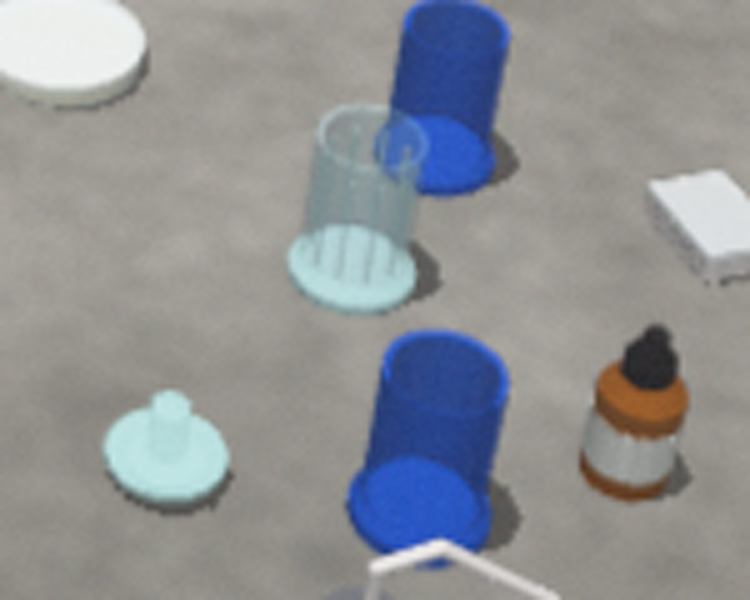

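Run:
```python
from h import *
t=cam("top"); s=cam("scene")
T1=lambda u,v:(90+u/5-.4,120+v/5-.4); T2=lambda u,v:(225+u/3.8-.4,130+v/3.8-.4)
S3=lambda u,v:(120+u/4.5-.4,120+v/4.5-.4); S4=lambda u,v:(300+u/5-.4,200+v/5-.4)
def pr(n,c,l,z):
    P=unproj(c,l,z); print(n,np.round(P[:,:2]*1000,1).tolist(),"mean",np.round(P.mean(0)[:2]*1000,1))
    return P
P=pr("dish top",t,[T2(*p) for p in [(80,94),(200,124),(177,217),(55,187)]],.062)
P=pr("dish scene",s,[S3(*p) for p in [(625,328),(517,372),(622,455),(730,406)]],.062)
pr("lid t",t,[T1(379,130)],.013);pr("lid s",s,[S4(166,455)],.011);pr("lidknob s",s,[S4(171,402)],.041)
pr("jar foot t",t,[T1(362,399)],.01);pr("rim t",t,[T1(343,375)],.084);pr("jar s rim",s,[S4(373,137)],.084);pr("foot s",s,[S4(352,268)],.003)
pr("bot t",t,[T1(84,308)],.08);pr("bot s",s,[S4(655,334)],.082);pr("bot base s",s,[S4(628,465)],.0)
pr("beak t base",t,[T2(480,285)],.0);pr("rim",t,[T2(492,268)],.08);pr("s rim",s,[S3(390,148)],.08);pr("s base",s,[S3(395,240)],.0)
pr("short t",t,[T2(490,87),T2(545,45)],.09);pr("short s",s,[S3(132,220),S3(222,218)],.088)
pr("long t",t,[T2(684,178),T2(760,180)],.09);pr("long s",s,[S3(95,83),S3(157,104)],.088)
```

```text
dish top [[572.8, 38.6], [549.6, -54.6], [475.9, -37.1], [498.6, 56.8]] mean [524.2   0.9]
dish scene [[479.5, -29.2], [552.5, -48.9], [574.6, 46.8], [502.4, 65.3]] mean [527.2   8.5]
lid t [[611.7, 286.2]] mean [611.7 286.2]
lid s [[613.6, 290.3]] mean [613.6 290.3]
lidknob s [[612.1, 289.1]] mean [612.1 289.1]
jar foot t [[444.9, 289.0]] mean [444.9 289. ]
rim t [[445.6, 285.9]] mean [445.6 285.9]
jar s rim [[445.7, 290.2]] mean [445.7 290.2]
foot s [[444.9, 289.9]] mean [444.9 289.9]
bot t [[484.2, 437.6]] mean [484.2 437.6]
bot s [[488.1, 445.5]] mean [488.1 445.5]
bot base s [[481.4, 446.7]] mean [481.4 446.7]
beak t base [[435.6, -279.5]] mean [ 435.6 -279.5]
rim [[435.0, -273.9]] mean [ 435.  -273.9]
s rim [[435.3, -263.0]] mean [ 435.3 -263. ]
s base [[425.5, -275.3]] mean [ 425.5 -275.3]
short t [[573.4, -274.9], [607.2, -318.1]] mean [ 590.3 -296.5]
short s [[607.1, -312.9], [571.1, -271.9]] mean [ 589.1 -292.4]
long t [[503.5, -419.3], [502.5, -476.7]] mean [ 503. -448.]
long s [[506.6, -470.2], [499.9, -414.8]] mean [ 503.3 -442.5]
```

```bash
cat > go.py <<'E'
import sys, numpy as np
from plant import arm
# go.py x y z jaw_deg [maxstep] : mm
def plan(x,y,z,jaw=None,step=60.):
    s=arm.sense(); R=s["orientation"]; p=s["tcp_pos"]*1000
    ja=np.degrees(np.arctan2(R[1,1],R[0,1]))
    d=np.array([x,y,z])-p
    dj=0 if jaw is None else (jaw-ja+90)%180-90
    n=max(int(np.ceil(np.linalg.norm(d)/step)),int(np.ceil(abs(dj)/10.5)),1)
    tilt=np.degrees(np.cross(R[:,2],[0,0,-1])); tl=R.T@tilt
    print("at",np.round(p,1),"jaw %.1f"%ja,"tilt",np.round(tl,2),"w %.4f"%s["width"],"F",np.round(s["contact_force"],1),"t %.2f"%s["t"],"total |d| %.0f rows %d"%(np.linalg.norm(d),n))
    j=ja
    for i in range(n):
        a=np.radians(j); yx=np.array([np.cos(a),np.sin(a)]); xx=np.array([-np.sin(a),np.cos(a)])
        e=d/n
        print([round(v,4) for v in (e[:2]@xx/1000,e[:2]@yx/1000,-e[2]/1000)]+[0,0,round(-dj/n,2)])
        j+=dj/n
if __name__=="__main__":
    a=[float(v) for v in sys.argv[1:]]
    plan(*a)
E
python3 go.py 484 442 150 76
```

```text
at [143.7 556.6 209.9] jaw 75.5 tilt [-0.03 -0.01  0.  ] w 0.0885 F [-0.8 -0.2 -0.9] t 0.35 total |d| 364 rows 7
[np.float64(-0.0512), np.float64(-0.0037), np.float64(0.0086), 0, 0, np.float64(-0.07)]
[np.float64(-0.0512), np.float64(-0.0038), np.float64(0.0086), 0, 0, np.float64(-0.07)]
[np.float64(-0.0511), np.float64(-0.0038), np.float64(0.0086), 0, 0, np.float64(-0.07)]
[np.float64(-0.0511), np.float64(-0.0039), np.float64(0.0086), 0, 0, np.float64(-0.07)]
[np.float64(-0.0511), np.float64(-0.0039), np.float64(0.0086), 0, 0, np.float64(-0.07)]
[np.float64(-0.0511), np.float64(-0.004), np.float64(0.0086), 0, 0, np.float64(-0.07)]
[np.float64(-0.0511), np.float64(-0.0041), np.float64(0.0086), 0, 0, np.float64(-0.07)]
```

Emit:
{"method": "move_arm", "body": {"commands": [[-0.051,-0.004,0.003,0,0,0],[-0.051,-0.004,0.003,0,0,0],[-0.051,-0.004,0.009,0,0,0],[-0.051,-0.004,0.009,0,0,0],[-0.051,-0.004,0.009,0,0,0]]}}

```text
t: 0.98
tcp_pos: [0.3872, 0.4729, 0.1769]
orientation: [[-0.968, 0.25, 0.0], [0.25, 0.968, 0.0], [-0.0, 0.0, -1.0]]
contact_force: [0.5, 1.2, -0.9]
width: 0.0881
```

Emit:
{"method": "move_arm", "body": {"commands": [[-0.05,-0.004,0.01,0,0,0],[-0.02,-0.002,0.005,0,0,0],[0,0,0,0,0,0]]}}

```text
t: 1.35
tcp_pos: [0.4523, 0.4496, 0.1614]
orientation: [[-0.968, 0.252, -0.001], [0.252, 0.968, -0.001], [0.001, -0.001, -1.0]]
contact_force: [-0.9, 0.7, 0.2]
width: 0.0885
```

```bash
sed -i 's/print(\[round(v,4)/print([round(float(v),4)/; s/round(-dj\/n,2)\]/round(float(-dj\/n),2)]/' go.py; python3 go.py 484 442 150 76
python3 - <<'E'
from h import *
c=cam("wrist"); crop(c,0,0,512,384,1.5,"c1.png",[(circ(.4845,.442,.084,.008),(0,255,0)),(circ(.4845,.442,.05,.019),(0,0,255)),(circ(.4845,.442,0,.019),(255,0,0))])
E
```

```text
at [452.3 449.6 161.4] jaw 75.4 tilt [-0.05 -0.06  0.  ] w 0.0885 F [-0.9  0.7  0.2] t 1.35 total |d| 35 rows 1
[-0.0326, 0.0006, 0.0114, 0, 0, -0.59]
```

View pics/c1.png

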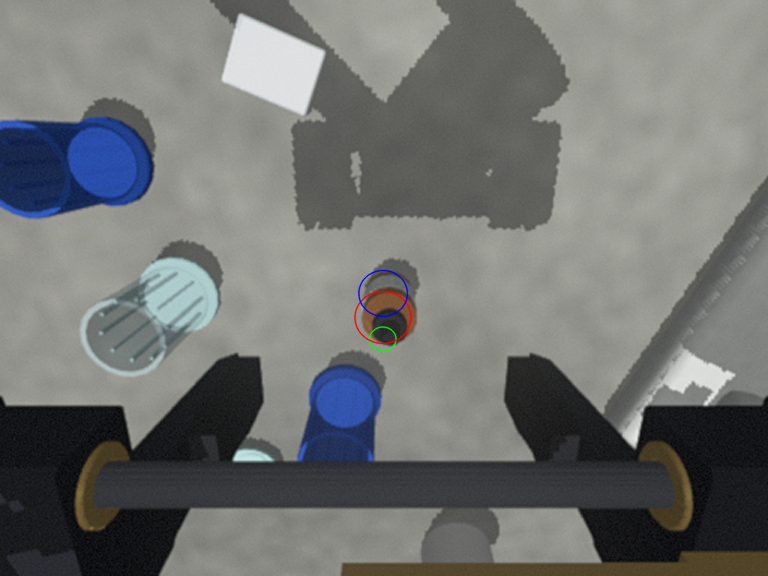

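Run:
```python
from h import *
c=cam("wrist")
for uv,z in [((389,323),.08),((388.5,316),.05)]:
    print(unproj(c,[((uv[0]+.5)/1.5-.5,(uv[1]+.5)/1.5-.5)],z)*1000)
# jar rim and foot
print("jar",unproj(c,[(122/1.5,331/1.5)],.084)*1000,unproj(c,[(178/1.5,296/1.5)],.007)*1000)
crop(c,180,160,120,90,6,"c2.png")
```

```text
[[476.38022667 448.87972049  80.        ]]
[[483.64177994 447.03944805  50.        ]]
jar [[439.60991296 291.66340354  84.        ]] [[444.32831135 290.83633085   7.        ]]
```

View pics/c2.png

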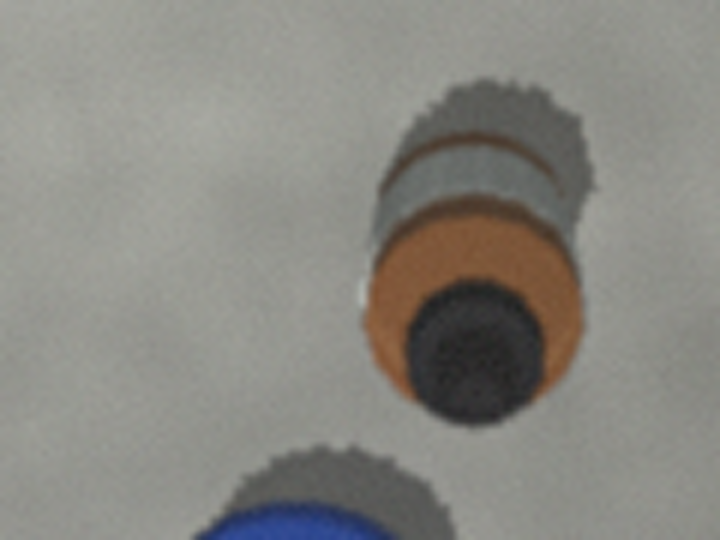

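```bash
python3 go.py 484 446 120
```

```text
at [450.8 450.9 162.2] jaw 75.6 tilt [ 0.   -0.04  0.  ] w 0.0883 F [-0.2 -0.3  0. ] t 1.45 total |d| 54 rows 1
[-0.0334, 0.0035, 0.0422, 0, 0, 0.0]
```

Emit:
{"method": "move_arm", "body": {"commands": [[-0.0325,0.0035,0.012,0,0,-0.5],[0,0,0.025,0,0,0],[0,0,0.05,0,0,0],[0,0,0.05,0,0,0],[0,0,0,0,0,0]]}}

```text
t: 2.08
tcp_pos: [0.4794, 0.4446, 0.0212]
orientation: [[-0.971, 0.24, -0.008], [0.24, 0.971, -0.005], [0.006, -0.006, -1.0]]
contact_force: [-1.3, 1.2, 0.7]
width: 0.088
```

```bash
python3 go.py 484 446 25
python3 - <<'E'
from h import *
c=cam("wrist"); crop(c,0,0,512,384,1.5,"c3.png")
E
```

```text
at [479.4 444.6  21.2] jaw 76.1 tilt [-0.36 -0.37  0.  ] w 0.0880 F [-1.3  1.2  0.7] t 2.08 total |d| 6 rows 1
[-0.0041, 0.0024, -0.0038, 0, 0, 0.0]
```

View pics/c3.png

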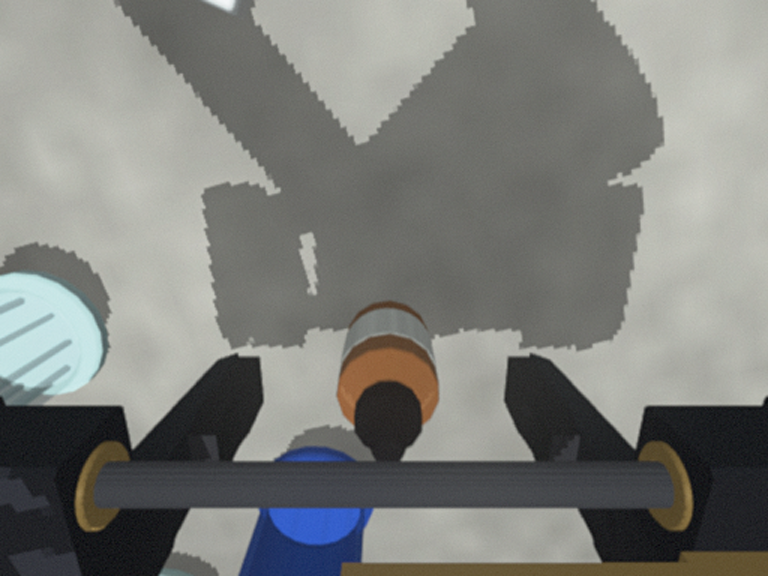

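```bash
cat > ov.py <<'E'
from h import *
import sys
E
python3 - <<'E'
from h import *
c=cam("wrist"); s=arm.sense(); p=s["tcp_pos"]; print(p)
crop(c,150,170,200,150,4,"c4.png",[(circ(p[0],p[1],p[2],.001),(0,255,255)),(circ(p[0],p[1],0.05,.019),(0,0,255)),(circ(p[0],p[1],0,.019),(255,0,0))])
E
```

```text
[0.48383767 0.44682415 0.02667013]
```

View pics/c4.png

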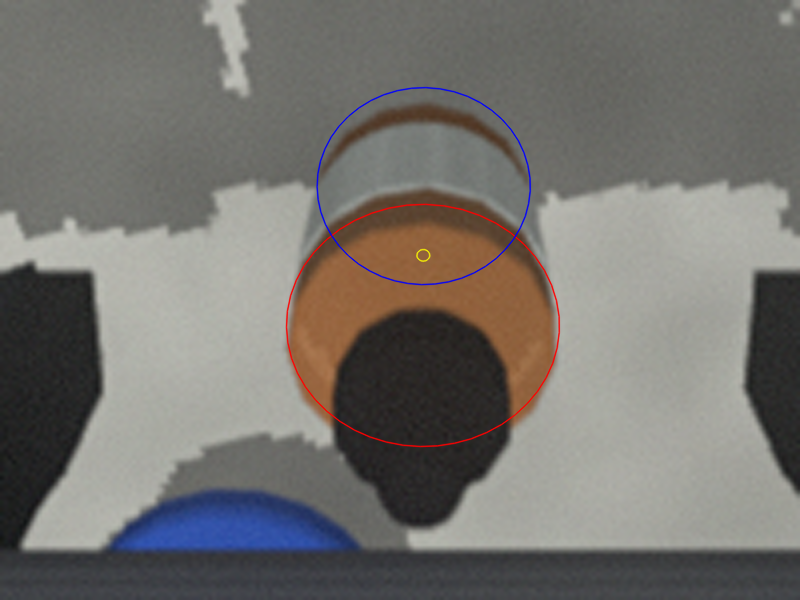

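Emit:
{"method": "move_arm", "body": {"commands": [[-0.002,0,0,0,0,0],[0,0,0,0,0,0],[0,0,0,0,0,0],[0,0,0,0,0,0]], "hand": 0.02}}

```text
t: 2.68
tcp_pos: [0.4864, 0.4451, 0.0256]
orientation: [[-0.97, 0.242, 0.0], [0.242, 0.97, 0.0], [-0.0, 0.0, -1.0]]
contact_force: [-0.6, 0.2, -0.1]
width: 0.0504
```

Emit:
{"method": "move_arm", "body": {"commands": [[0,0,0,0,0,0],[0,0,0,0,0,0],[0,0,0,0,0,0],[0,0,-0.02,0,0,0],[0,0,-0.05,0,0,0]]}}

```text
t: 3.3
tcp_pos: [0.4841, 0.4437, 0.0933]
orientation: [[-0.97, 0.242, -0.006], [0.242, 0.97, -0.003], [0.005, -0.005, -1.0]]
contact_force: [0.7, 1.0, -0.9]
width: 0.022
```

```bash
python3 go.py 520 -15 150 76
python3 - <<'E'
from h import *
c=cam("wrist"); crop(c,0,0,512,384,1.5,"c5.png")
E
```

```text
at [484.1 443.7  93.3] jaw 76.0 tilt [-0.26 -0.26  0.  ] w 0.0220 F [ 0.7  1.  -0.9] t 3.30 total |d| 464 rows 8
[-0.0182, -0.0546, -0.0071, 0, 0, 0.0]
[-0.0182, -0.0546, -0.0071, 0, 0, 0.0]
[-0.0182, -0.0546, -0.0071, 0, 0, 0.0]
[-0.0182, -0.0546, -0.0071, 0, 0, 0.0]
[-0.0182, -0.0546, -0.0071, 0, 0, 0.0]
[-0.0182, -0.0546, -0.0071, 0, 0, 0.0]
[-0.0182, -0.0545, -0.0071, 0, 0, 0.0]
[-0.0182, -0.0545, -0.0071, 0, 0, 0.0]
```

View pics/c5.png

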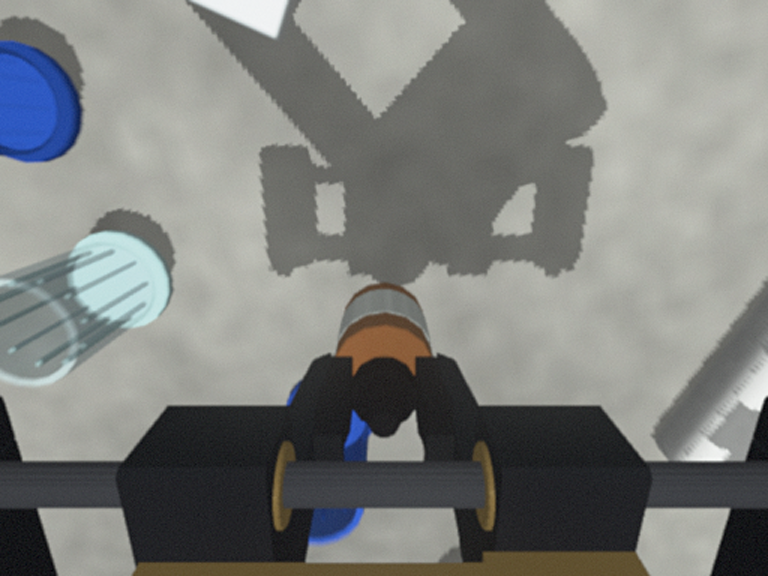

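Run:
```python
from h import *
c=cam("scene"); crop(c,330,150,182,200,3,"c6.png"); print(arm.sense()["width"])
```

```text
0.02189203064987348
```

View pics/c6.png

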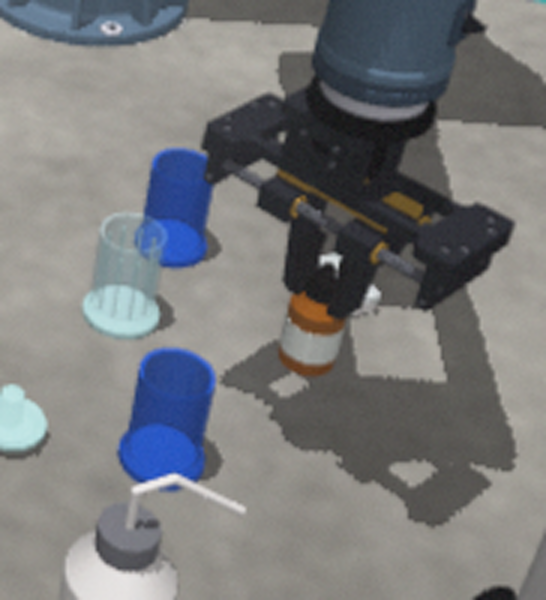

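```bash
python3 go.py 605 -12 155 76 42
```

```text
at [489.9 447.7 102.5] jaw 76.0 tilt [ 0.47  0.44 -0.  ] w 0.0219 F [ 0.   0.8 -1.2] t 3.40 total |d| 477 rows 12
[-0.0186, -0.0349, -0.0044, 0, 0, 0.0]
[-0.0186, -0.0349, -0.0044, 0, 0, 0.0]
[-0.0186, -0.0349, -0.0044, 0, 0, 0.0]
[-0.0186, -0.0349, -0.0044, 0, 0, 0.0]
[-0.0186, -0.0349, -0.0044, 0, 0, 0.0]
[-0.0186, -0.0349, -0.0044, 0, 0, 0.0]
[-0.0186, -0.0349, -0.0044, 0, 0, 0.0]
[-0.0186, -0.0349, -0.0044, 0, 0, 0.0]
[-0.0186, -0.0349, -0.0044, 0, 0, 0.0]
[-0.0186, -0.0349, -0.0044, 0, 0, 0.0]
[-0.0186, -0.0348, -0.0044, 0, 0, 0.0]
[-0.0186, -0.0348, -0.0044, 0, 0, 0.0]
```

Emit:
{"method": "move_arm", "body": {"commands": [[0,0,-0.01,0,0,0],[0,0,-0.02,0,0,0],[0,-0.01,-0.02,0,0,0],[-0.018,-0.03,-0.01,0,0,0],[-0.02,-0.038,0,0,0,0]]}}

```text
t: 4.03
tcp_pos: [0.5047, 0.3601, 0.1566]
orientation: [[-0.971, 0.24, 0.002], [0.24, 0.971, 0.001], [-0.001, 0.001, -1.0]]
contact_force: [0.3, -0.1, -2.2]
width: 0.0226
```

Emit:
{"method": "move_arm", "body": {"commands": [[-0.02,-0.038,0,0,0,0],[-0.02,-0.038,0,0,0,0],[-0.02,-0.038,0,0,0,0],[-0.02,-0.038,0,0,0,0],[-0.02,-0.038,0,0,0,0]]}}

```text
t: 4.65
tcp_pos: [0.5554, 0.1503, 0.1554]
orientation: [[-0.97, 0.242, -0.001], [0.242, 0.97, 0.0], [0.001, -0.0, -1.0]]
contact_force: [-0.2, 1.1, -1.8]
width: 0.0218
```

Emit:
{"method": "move_arm", "body": {"commands": [[-0.02,-0.038,0,0,0,0],[-0.02,-0.038,0,0,0,0],[-0.02,-0.038,0,0,0,0],[-0.01,-0.02,0,0,0,0],[0,0,0,0,0,0]]}}

```text
t: 5.28
tcp_pos: [0.591, 0.0037, 0.1551]
orientation: [[-0.97, 0.244, -0.0], [0.244, 0.97, 0.0], [0.0, 0.0, -1.0]]
contact_force: [-1.1, 0.1, -1.5]
width: 0.0223
```

```bash
python3 go.py 605 -12 155 76 42;  python3 - <<'E'
from h import *
c=cam("wrist"); crop(c,0,0,512,384,1.5,"c7.png")
c=cam("scene"); crop(c,150,50,250,220,3,"c8.png")
E
```

```text
at [591.    3.7 155.1] jaw 75.9 tilt [ 0.01 -0.03  0.  ] w 0.0223 F [-1.1  0.1 -1.5] t 5.28 total |d| 21 rows 1
[-0.0174, -0.0119, 0.0001, 0, 0, -0.12]
```

View pics/c7.png

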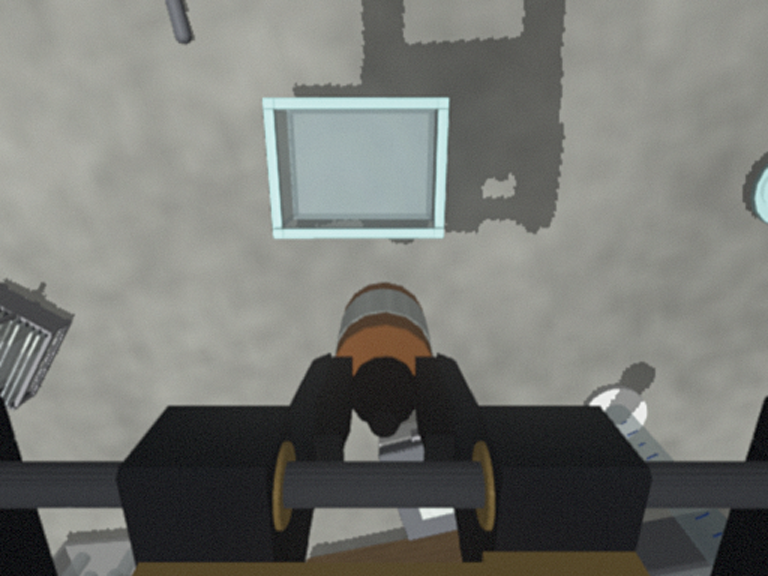

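View pics/c8.png

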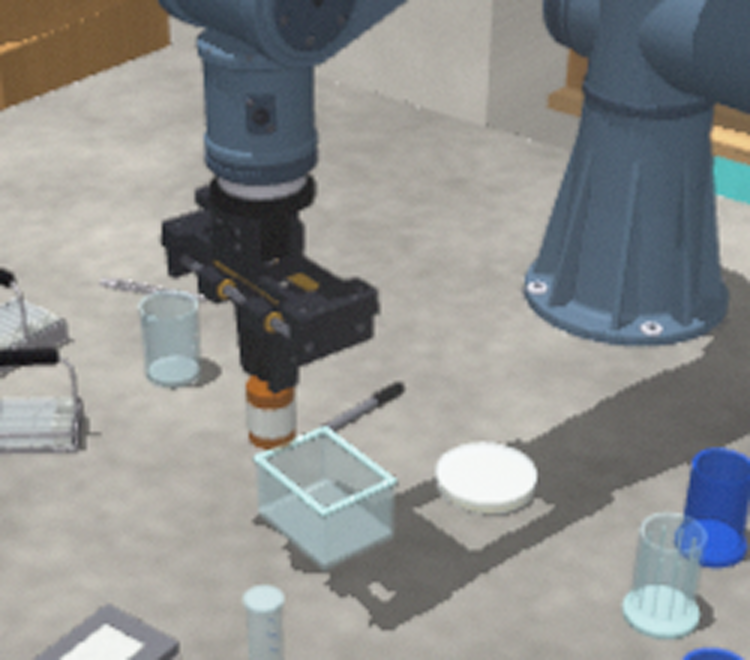

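Run:
```python
from h import *
c=cam("wrist")
uv=np.array([(263,97),(449.5,97),(443,238),(273.5,238)])
P=unproj(c,(uv+.5)/1.5-.5,.062)[:,:2]*1000
print(P.round(1),P.mean(0)); 
for i in range(4):
    d=P[(i+1)%4]-P[i]; print(np.linalg.norm(d),np.degrees(np.arctan2(d[1],d[0])))
```

```text
[[474.5 -31.4]
 [499.   67. ]
 [574.6  47.9]
 [550.1 -50.5]] [524.56151897   8.25972475]
101.4565930247714 76.05697732255469
78.00690694384579 -14.160192505166957
101.44996149935766 -103.959494144215
77.97771730563406 165.84460196893352
```

```bash
python3 - <<'E'
from h import *
c=cam("wrist"); p=arm.sense()["tcp_pos"]; print(p)
for k in (45,50): print()
crop(c,180,170,150,130,5,"c9.png",[(circ(p[0],p[1],p[2]+.003,.019),(0,0,255)),(circ(p[0],p[1],p[2]-.047,.019),(255,0,0))])
E
python3 go.py 609 -12.5 90 76 20
```

```text
[0.59054539 0.00619098 0.15503619]


at [590.5   6.2 155. ] jaw 76.1 tilt [ 0.02 -0.03 -0.  ] w 0.0222 F [ 0.5 -0.3 -2.2] t 5.47 total |d| 70 rows 4
[-0.0056, -0.0034, 0.0163, 0, 0, 0.02]
[-0.0056, -0.0034, 0.0163, 0, 0, 0.02]
[-0.0056, -0.0034, 0.0163, 0, 0, 0.02]
[-0.0056, -0.0034, 0.0163, 0, 0, 0.02]
```

View pics/c9.png

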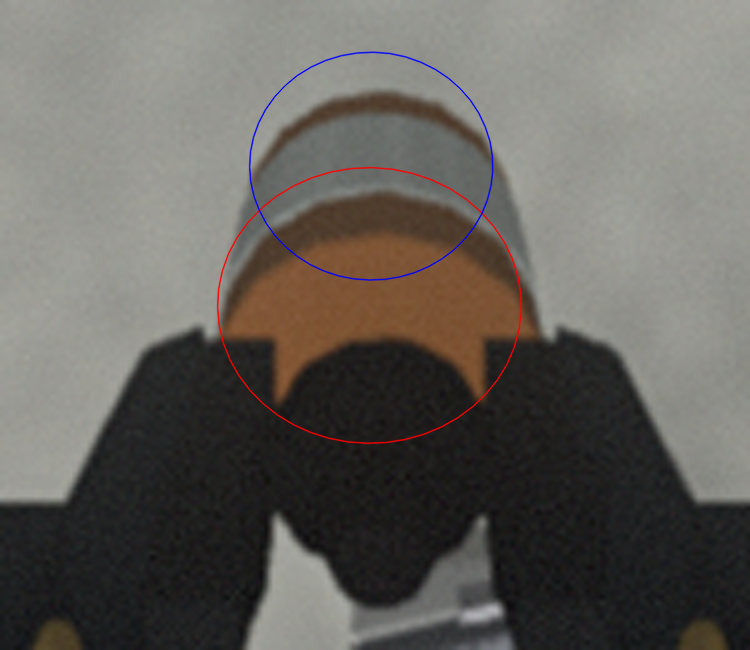

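Emit:
{"method": "move_arm", "body": {"commands": [[-0.01,-0.006,0.015,0,0,0],[-0.01,-0.006,0.025,0,0,0],[0,0,0.03,0,0,0],[0,0,0.02,0,0,0],[0,0,0.01,0,0,0]]}}

```text
t: 6.1
tcp_pos: [0.6066, -0.0114, 0.0532]
orientation: [[-0.97, 0.241, -0.002], [0.241, 0.97, 0.001], [0.003, -0.0, -1.0]]
contact_force: [-0.0, 0.1, -0.5]
width: 0.0222
```

Emit:
{"method": "move_arm", "body": {"commands": [[0,0,0.0015,0,0,0],[0,0,0.0015,0,0,0],[0,0,0,0,0,0]]}}

```text
t: 6.48
tcp_pos: [0.6081, -0.0119, 0.053]
orientation: [[-0.97, 0.242, 0.002], [0.242, 0.97, -0.0], [-0.002, 0.0, -1.0]]
contact_force: [-0.1, -0.4, -2.1]
width: 0.0222
```

```bash
python3 go.py 607 -12 48 76 42;  python3 - <<'E'
from h import *
c=cam("scene"); crop(c,200,80,150,150,4,"d1.png")
c=cam("wrist"); crop(c,0,0,512,384,1.5,"d2.png")
E
```

```text
at [608.1 -11.9  53. ] jaw 76.0 tilt [0.   0.09 0.  ] w 0.0222 F [-0.1 -0.4 -2.1] t 6.47 total |d| 5 rows 1
[0.0011, -0.0004, 0.005, 0, 0, 0.02]
```

View pics/d1.png

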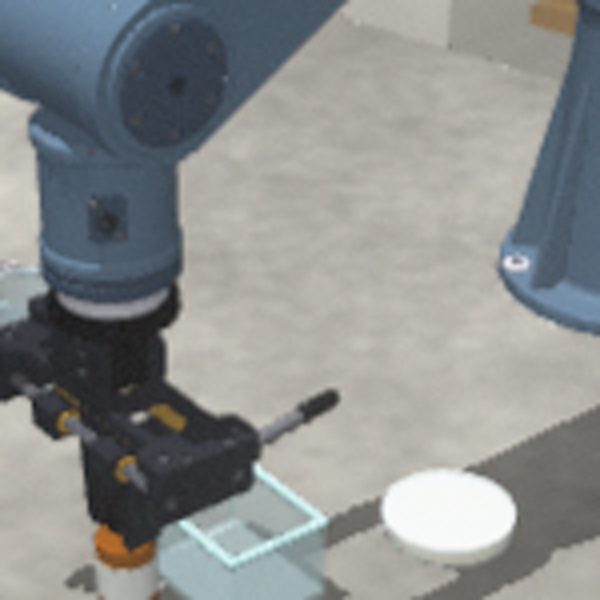

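View pics/d2.png

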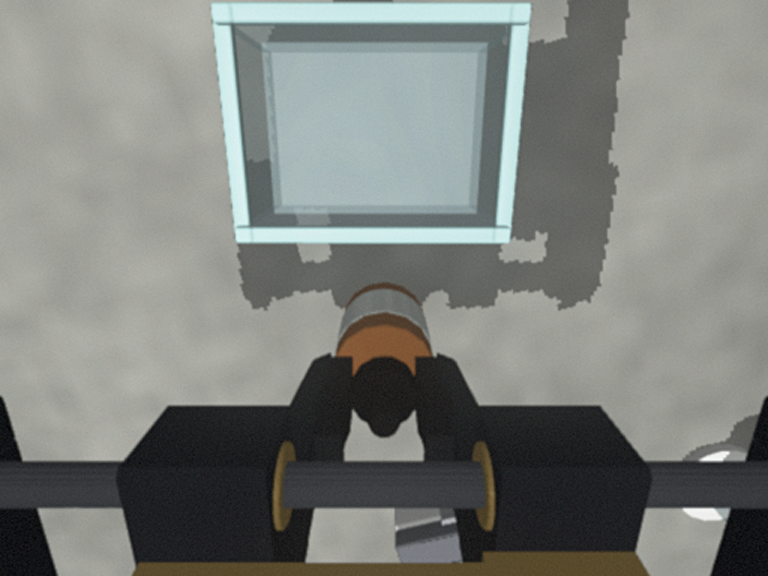

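Emit:
{"method": "move_arm", "body": {"commands": [[0,-0.0025,0.0015,0,0,0],[0,0,0.0015,0,0,0],[0,0,0.0015,0,0,0],[0,0,0,0,0,0]]}}

```text
t: 7.08
tcp_pos: [0.6067, -0.0142, 0.0474]
orientation: [[-0.97, 0.242, -0.0], [0.242, 0.97, 0.0], [0.0, 0.0, -1.0]]
contact_force: [0.3, 0.0, -1.7]
width: 0.0221
```

Emit:
{"method": "move_arm", "body": {"commands": [[0,0,0.0015,0,0,0],[0,0,0.0015,0,0,0],[0,0,0,0,0,0]]}}

```text
t: 7.45
tcp_pos: [0.6067, -0.0141, 0.0444]
orientation: [[-0.97, 0.242, -0.0], [0.242, 0.97, 0.0], [0.0, -0.0, -1.0]]
contact_force: [-0.4, 0.3, -1.5]
width: 0.0222
```

Emit:
{"method": "move_arm", "body": {"commands": [[0,0,0.0015,0,0,0],[0,0,0.0015,0,0,0],[0,0,0,0,0,0]]}}

```text
t: 7.82
tcp_pos: [0.6067, -0.0142, 0.0414]
orientation: [[-0.97, 0.242, -0.0], [0.242, 0.97, 0.0], [0.0, 0.0, -1.0]]
contact_force: [0.5, -0.5, -1.8]
width: 0.0223
```

Emit:
{"method": "move_arm", "body": {"commands": [[0,0,0.0015,0,0,0],[0,0,0.0015,0,0,0],[0,0,0,0,0,0]]}}

```text
t: 8.2
tcp_pos: [0.6067, -0.0142, 0.0384]
orientation: [[-0.97, 0.242, -0.0], [0.242, 0.97, 0.0], [0.0, -0.0, -1.0]]
contact_force: [-0.7, 1.0, -2.0]
width: 0.0221
```

```bash
python3 - <<'E'
from h import *
c=cam("scene"); crop(c,200,180,100,80,7,"d3.png");print(arm.sense()["tcp_pos"],arm.sense()["contact_force"])
E
```

```text
[ 0.60674624 -0.01417113  0.03849334] [ 0.78402908 -0.59348034 -2.21227912]
```

View pics/d3.png

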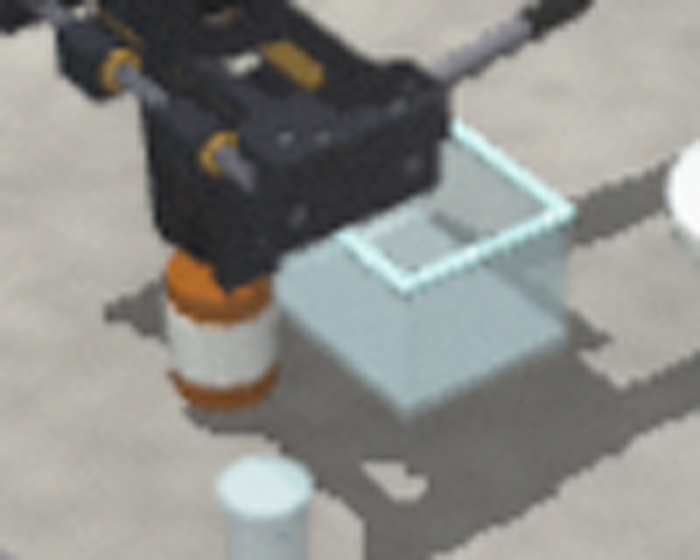

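Emit:
{"method": "move_arm", "body": {"commands": [[0,0,0.002,0,0,0],[0,0,0.002,0,0,0],[0,0,0.002,0,0,0],[0,0,0,0,0,0]]}}

```text
t: 8.75
tcp_pos: [0.6066, -0.0142, 0.0323]
orientation: [[-0.97, 0.242, -0.001], [0.242, 0.97, 0.0], [0.001, -0.0, -1.0]]
contact_force: [0.8, 0.4, -1.3]
width: 0.0221
```

Emit:
{"method": "move_arm", "body": {"commands": [[0,0,0.0015,0,0,0],[0,0,0.0015,0,0,0],[0,0,0,0,0,0]]}}

```text
t: 9.12
tcp_pos: [0.6067, -0.0142, 0.0294]
orientation: [[-0.97, 0.242, -0.0], [0.242, 0.97, 0.0], [0.0, -0.0, -1.0]]
contact_force: [0.5, 0.2, -2.0]
width: 0.0221
```

Emit:
{"method": "move_arm", "body": {"commands": [[0,0,0.0015,0,0,0],[0,0,0.0015,0,0,0],[0,0,0,0,0,0]]}}

```text
t: 9.5
tcp_pos: [0.6067, -0.0141, 0.0264]
orientation: [[-0.97, 0.242, -0.0], [0.242, 0.97, 0.0], [0.0, -0.0, -1.0]]
contact_force: [0.9, -0.0, -1.7]
width: 0.022
```

```bash
python3 - <<'E'
from h import *
c=cam("scene"); s=arm.sense(); p=s["tcp_pos"]; y=s["orientation"][:,1];x=s["orientation"][:,0]; print(p,s["contact_force"])
L=[]
for dz,col in((0,(0,0,255)),(.02,(0,255,0)),(.03,(255,0,0))):
  for sg in(1,-1):
    q=p+[0,0,dz]; a=[q+y*sg*(.011)+x*.009,q+y*sg*.011-x*.009,q+y*sg*.025-x*.009,q+y*sg*.025+x*.009]; L.append((np.array(a+a[:1]),col))
crop(c,200,180,100,80,7,"d4.png",L)
E
```

```text
[ 0.60676382 -0.01419232  0.02650323] [-0.16280996 -0.43977949 -1.57263724]
```

View pics/d4.png

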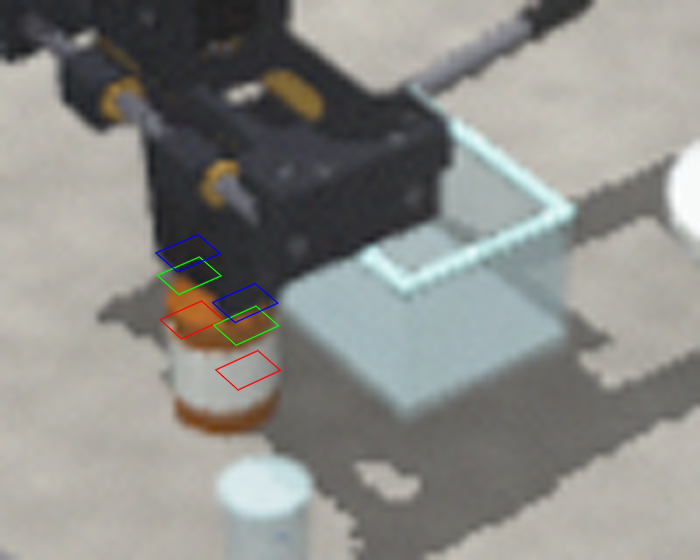

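Emit:
{"method": "move_arm", "body": {"commands": [[0,0,0.001,0,0,0],[0,0,0.0005,0,0,0],[0,0,0,0,0,0]]}}

```text
t: 9.93
tcp_pos: [0.6075, -0.0143, 0.0263]
orientation: [[-0.97, 0.242, 0.001], [0.242, 0.97, -0.0], [-0.001, -0.0, -1.0]]
contact_force: [-2.3, 0.2, 5.1]
width: 0.0225
```

Contact. Open.

Emit:
{"method": "move_arm", "body": {"commands": [[0,0,0,0,0,0],[0,0,0,0,0,0],[0,0,0,0,0,0],[0,0,-0.01,0,0,0]], "hand": 0.06}}

```text
t: 10.42
tcp_pos: [0.606, -0.014, 0.0345]
orientation: [[-0.97, 0.242, -0.002], [0.242, 0.97, 0.0], [0.002, -0.0, -1.0]]
contact_force: [-0.5, -0.0, 0.1]
width: 0.0594
```

Emit:
{"method": "move_arm", "body": {"commands": [[0,0,-0.02,0,0,0],[0,0,-0.04,0,0,0],[0,0,-0.04,0,0,0],[0,0,-0.02,0,0,0],[0,0,0,0,0,0]], "hand": 0.088}}

```text
t: 11.05
tcp_pos: [0.6081, -0.0144, 0.1573]
orientation: [[-0.97, 0.242, 0.004], [0.242, 0.97, -0.001], [-0.004, 0.0, -1.0]]
contact_force: [-0.3, 0.3, -0.5]
width: 0.0881
```

```bash
python3 go.py 446 290 155 76 60;  python3 - <<'E'
from h import *
c=cam("wrist"); p=arm.sense()["tcp_pos"]
crop(c,0,0,512,384,1.5,"d5.png",[(rect(.5255,.0082,.062,-.2435,.074,.098),(0,0,255)),(circ(.609,-.0125,.05,.019),(0,255,0))])
E
```

```text
at [608.1 -14.4 157.3] jaw 76.0 tilt [0.01 0.23 0.  ] w 0.0881 F [-0.3  0.3 -0.5] t 11.05 total |d| 345 rows 6
[0.0385, 0.0427, 0.0004, 0, 0, 0.0]
[0.0385, 0.0427, 0.0004, 0, 0, 0.0]
[0.0385, 0.0427, 0.0004, 0, 0, 0.0]
[0.0385, 0.0427, 0.0004, 0, 0, 0.0]
[0.0385, 0.0427, 0.0004, 0, 0, 0.0]
[0.0385, 0.0427, 0.0004, 0, 0, 0.0]
```

View pics/d5.png

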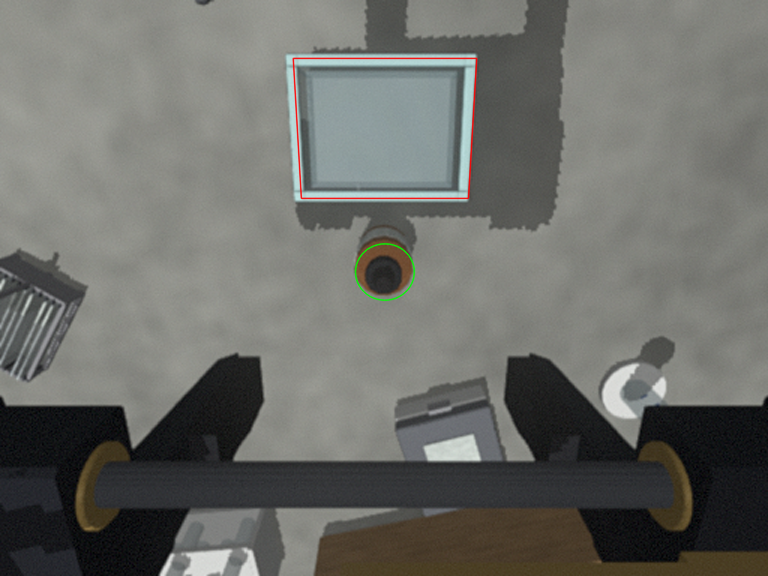

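Emit:
{"method": "move_arm", "body": {"commands": [[0.025,0.028,0,0,0,0],[0.04,0.0445,0,0,0,0],[0.04,0.0445,0,0,0,0],[0.04,0.0445,0,0,0,0],[0.04,0.0445,0,0,0,0]]}}

```text
t: 11.72
tcp_pos: [0.4747, 0.2315, 0.1529]
orientation: [[-0.97, 0.242, -0.004], [0.242, 0.97, -0.001], [0.003, -0.002, -1.0]]
contact_force: [0.2, 0.7, 0.1]
width: 0.0879
```

Emit:
{"method": "move_arm", "body": {"commands": [[0.03,0.033,0,0,0,0],[0.016,0.017,0.01,0,0,0],[0,0,0.02,0,0,0],[0,0,0,0,0,0]]}}

```text
t: 12.22
tcp_pos: [0.4418, 0.2894, 0.1218]
orientation: [[-0.971, 0.241, -0.006], [0.241, 0.971, -0.002], [0.006, -0.004, -1.0]]
contact_force: [0.7, -0.7, 0.5]
width: 0.0879
```

```bash
python3 go.py 445 290.5 25 76 60;  python3 - <<'E'
from h import *
c=cam("wrist"); p=arm.sense()["tcp_pos"]
crop(c,0,0,512,384,1.5,"d6.png",[(circ(.445,.2905,.084,.026),(0,0,255)),(circ(.445,.2905,.0,.03),(0,255,0))])
E
```

```text
at [441.8 289.4 121.8] jaw 76.1 tilt [-0.22 -0.32 -0.  ] w 0.0879 F [ 0.7 -0.7  0.5] t 12.22 total |d| 97 rows 2
[-0.0014, 0.0009, 0.0484, 0, 0, 0.03]
[-0.0014, 0.0009, 0.0484, 0, 0, 0.03]
```

View pics/d6.png

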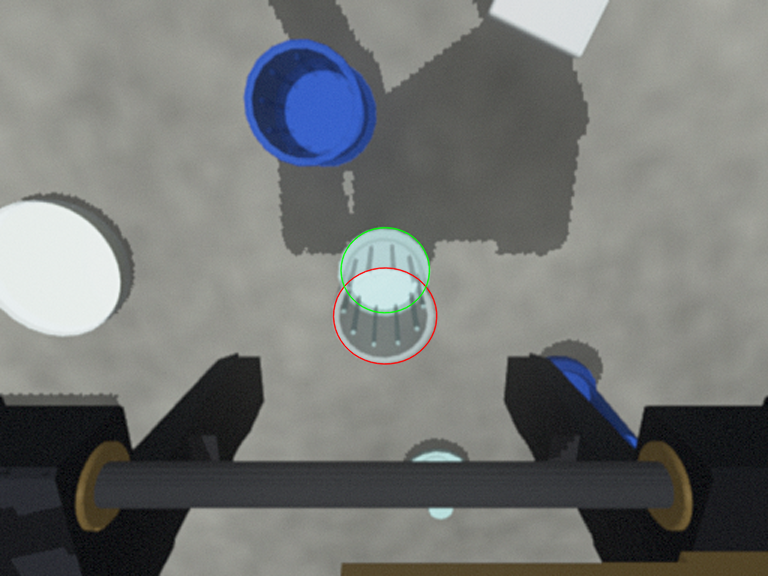

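Emit:
{"method": "move_arm", "body": {"commands": [[0,0,0.02,0,0,0],[0,0,0.035,0,0,0],[0,0,0.03,0,0,0],[0,0,0.015,0,0,0],[0,0,0,0,0,0]], "hand": 0.07}}

```text
t: 12.9
tcp_pos: [0.4442, 0.2896, 0.0245]
orientation: [[-0.97, 0.242, -0.002], [0.242, 0.97, -0.001], [0.002, -0.001, -1.0]]
contact_force: [0.4, 1.0, 0.3]
width: 0.07
```

Emit:
{"method": "move_arm", "body": {"commands": [[0,0,0,0,0,0],[0,0,0,0,0,0],[0,0,0,0,0,0],[0,0,0,0,0,0]], "hand": 0.03}}

```text
t: 13.4
tcp_pos: [0.4454, 0.29, 0.0264]
orientation: [[-0.97, 0.241, 0.002], [0.241, 0.97, 0.0], [-0.002, 0.0, -1.0]]
contact_force: [-1.3, -4.1, 6.7]
width: 0.0508
```

Emit:
{"method": "move_arm", "body": {"commands": [[0,0,-0.005,0,0,0],[0,0,-0.01,0,0,0],[0,0,-0.02,0,0,0],[0,0,-0.03,0,0,0],[0,0,-0.02,0,0,0]]}}

```text
t: 14.02
tcp_pos: [0.445, 0.2904, 0.1119]
orientation: [[-0.97, 0.242, 0.001], [0.242, 0.97, 0.001], [-0.001, 0.001, -1.0]]
contact_force: [1.2, -0.6, -1.7]
width: 0.0504
```

```bash
python3 go.py 552.3 115.4 115 76.05 30
```

```text
at [445.  290.4 111.9] jaw 76.0 tilt [0.06 0.07 0.  ] w 0.0504 F [ 1.2 -0.6 -1.7] t 14.03 total |d| 205 rows 7
[-0.0209, -0.0206, -0.0004, 0, 0, -0.0]
[-0.0209, -0.0206, -0.0004, 0, 0, -0.0]
[-0.0209, -0.0206, -0.0004, 0, 0, -0.0]
[-0.0209, -0.0206, -0.0004, 0, 0, -0.0]
[-0.0209, -0.0206, -0.0004, 0, 0, -0.0]
[-0.0209, -0.0206, -0.0004, 0, 0, -0.0]
[-0.0209, -0.0206, -0.0004, 0, 0, -0.0]
```

Emit:
{"method": "move_arm", "body": {"commands": [[-0.015,-0.015,0,0,0,0],[-0.03,-0.03,0,0,0,0],[-0.035,-0.035,0,0,0,0],[-0.03,-0.03,0,0,0,0],[-0.02,-0.02,0,0,0,0]]}}

```text
t: 14.65
tcp_pos: [0.5402, 0.1309, 0.1106]
orientation: [[-0.97, 0.243, 0.001], [0.243, 0.97, 0.0], [-0.001, 0.0, -1.0]]
contact_force: [-0.1, -0.2, -3.4]
width: 0.051
```

Emit:
{"method": "move_arm", "body": {"commands": [[-0.012,-0.012,0.01,0,0,0],[-0.004,-0.003,0.025,0,0,0],[0,0,0.025,0,0,0],[0,0,0.015,0,0,0],[0,0,0.003,0,0,0]]}}

```text
t: 15.28
tcp_pos: [0.55, 0.1145, 0.0309]
orientation: [[-0.97, 0.241, -0.002], [0.241, 0.97, 0.0], [0.002, -0.0, -1.0]]
contact_force: [-0.2, 0.8, -1.6]
width: 0.0505
```

```bash
python3 go.py 552.3 115.4 25 76.05 30;  python3 - <<'E'
from h import *
c=cam("wrist"); p=arm.sense()["tcp_pos"]
crop(c,0,0,512,384,1.5,"d7.png",[(circ(.5523,.1154,.084,.026),(0,0,255)),(circ(p[0],p[1],p[2]-.026,.03),(0,255,0)),(rect(.5255,.0077,.062,-.2435,.074,.098),(0,0,255))])
E
```

```text
at [550.  114.5  30.9] jaw 76.0 tilt [-0.03 -0.14  0.  ] w 0.0505 F [-0.2  0.8 -1.6] t 15.28 total |d| 6 rows 1
[-0.002, 0.0014, 0.0059, 0, 0, -0.0]
```

View pics/d7.png

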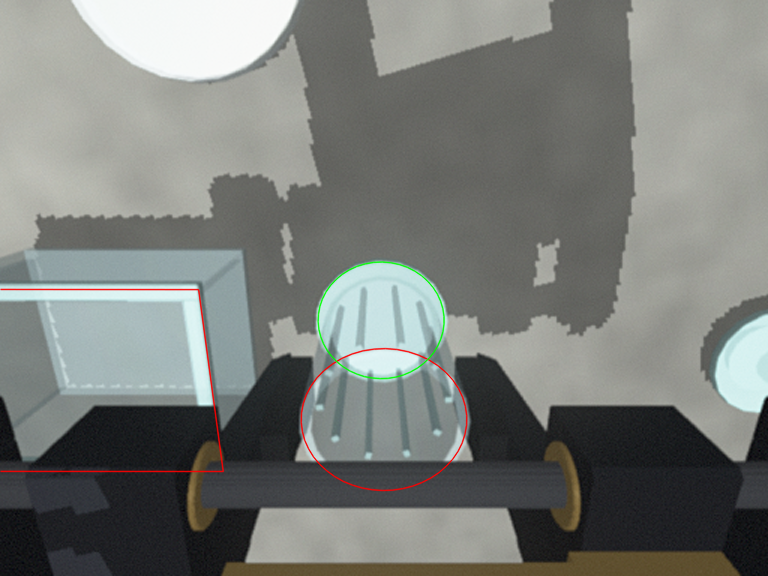

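Emit:
{"method": "move_arm", "body": {"commands": [[0,0,0.003,0,0,0],[0,0,0.0015,0,0,0],[0,0,0.001,0,0,0],[0,0,0,0,0,0]]}}

```text
t: 15.82
tcp_pos: [0.5513, 0.1141, 0.0268]
orientation: [[-0.97, 0.242, 0.0], [0.242, 0.97, -0.0], [-0.0, 0.0, -1.0]]
contact_force: [0.2, -0.1, -3.0]
width: 0.0507
```

Emit:
{"method": "move_arm", "body": {"commands": [[0,0,0.001,0,0,0],[0,0,0.001,0,0,0],[0,0,0,0,0,0]]}}

```text
t: 16.2
tcp_pos: [0.552, 0.1138, 0.0263]
orientation: [[-0.97, 0.241, 0.001], [0.241, 0.97, -0.0], [-0.001, -0.0, -1.0]]
contact_force: [-4.1, -1.2, 10.4]
width: 0.0508
```

Emit:
{"method": "move_arm", "body": {"commands": [[0,0,-0.001,0,0,0],[0,0,0,0,0,0],[0,0,-0.005,0,0,0],[0,0,-0.02,0,0,0],[0,0,-0.04,0,0,0]], "hand": 0.066}}

```text
t: 16.82
tcp_pos: [0.5496, 0.114, 0.0898]
orientation: [[-0.97, 0.242, -0.004], [0.242, 0.97, 0.0], [0.004, -0.001, -1.0]]
contact_force: [0.0, -0.1, 0.1]
width: 0.0662
```

Emit:
{"method": "move_arm", "body": {"commands": [[0,0,-0.04,0,0,0],[0,0,-0.02,0,0,0],[0,0,0,0,0,0]], "hand": 0.088}}

```text
t: 17.2
tcp_pos: [0.5526, 0.1141, 0.1527]
orientation: [[-0.97, 0.242, 0.004], [0.242, 0.97, 0.0], [-0.004, 0.001, -1.0]]
contact_force: [0.4, -0.2, -1.2]
width: 0.088
```

```bash
python3 go.py 432 -270 152 76.05 60;  python3 - <<'E'
from h import *
c=cam("wrist"); p=arm.sense()["tcp_pos"]
crop(c,0,0,512,384,1.5,"d8.png",[(circ(.552,.114,.084,.026),(0,0,255)),(circ(.552,.114,0,.03),(0,255,0)),(rect(.5255,.0077,.062,-.2435,.074,.098),(0,0,255))])
E
```

```text
at [552.6 114.1 152.7] jaw 76.0 tilt [ 0.06  0.23 -0.  ] w 0.0880 F [ 0.4 -0.2 -1.2] t 17.20 total |d| 403 rows 7
[0.0035, -0.0574, 0.0001, 0, 0, -0.0]
[0.0035, -0.0574, 0.0001, 0, 0, -0.0]
[0.0035, -0.0574, 0.0001, 0, 0, -0.0]
[0.0035, -0.0574, 0.0001, 0, 0, -0.0]
[0.0035, -0.0574, 0.0001, 0, 0, -0.0]
[0.0035, -0.0574, 0.0001, 0, 0, -0.0]
[0.0035, -0.0574, 0.0001, 0, 0, -0.0]
```

View pics/d8.png

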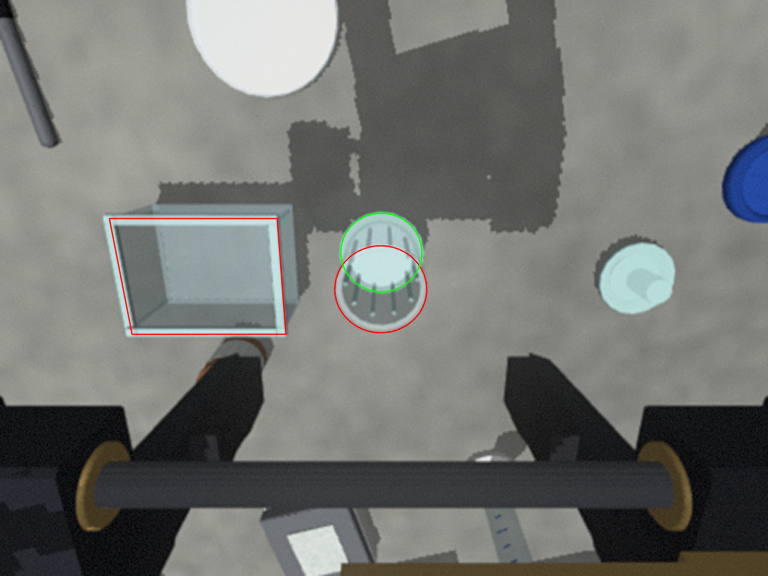

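```bash
python3 - <<'E'
from h import *
c=cam("wrist")
print("lid w",unproj(c,[((637+.5)/1.5-.5,(277+.5)/1.5-.5)],.013)*1000, "knob",unproj(c,[((659)/1.5-.5,(288)/1.5-.5)],.041)*1000)
c=cam("top"); print("blue1",unproj(c,[(90+217/5,120+208/5)],0.007)*1000)
c=cam("scene"); print("blue1",unproj(c,[(300+420/5,200+505/5)],0.005)*1000)
E
python3 go.py 612 289 120 29 60
```

```text
lid w [[608.38674332 289.3932166   13.        ]] knob [[606.81737362 288.94519604  41.        ]]
blue1 [[561.83953098 382.64036099   7.        ]]
blue1 [[565.40966575 389.41380538   5.        ]]
at [550.2 114.  149.1] jaw 76.0 tilt [-0.03 -0.14  0.  ] w 0.0879 F [ 0.1 -0.4 -0.1] t 17.40 total |d| 188 rows 5
[-0.0035, 0.0369, 0.0058, 0, 0, 9.4]
[0.0025, 0.037, 0.0058, 0, 0, 9.4]
[0.0086, 0.0361, 0.0058, 0, 0, 9.4]
[0.0143, 0.0342, 0.0058, 0, 0, 9.4]
[0.0197, 0.0314, 0.0058, 0, 0, 9.4]
```

Emit:
{"method": "move_arm", "body": {"commands": [[-0.0035,0.037,0,0,0,9.4],[0.0025,0.037,0.005,0,0,9.4],[0.0085,0.036,0.008,0,0,9.4],[0.014,0.034,0.01,0,0,9.4],[0.019,0.031,0.01,0,0,9.4]]}}

```text
t: 18.02
tcp_pos: [0.6127, 0.2886, 0.1155]
orientation: [[-0.48, 0.877, -0.002], [0.877, 0.48, -0.001], [0.001, -0.003, -1.0]]
contact_force: [0.7, -0.4, 0.5]
width: 0.0882
```

Emit:
{"method": "move_arm", "body": {"commands": [[0,0,0.01,0,0,0],[0,0,0,0,0,0],[0,0,0,0,0,0]], "hand": 0.05}}

```text
t: 18.4
tcp_pos: [0.613, 0.2865, 0.1074]
orientation: [[-0.485, 0.874, -0.001], [0.874, 0.485, -0.0], [-0.0, -0.001, -1.0]]
contact_force: [-0.4, 0.3, -0.2]
width: 0.0603
```

```bash
python3 go.py 611 289 20 29 60;  python3 - <<'E'
from h import *
c=cam("wrist"); p=arm.sense()["tcp_pos"]
crop(c,0,0,512,384,1.5,"e1.png",[(circ(.611,.289,.041,.009),(0,0,255)),(circ(.611,.289,.013,.027),(0,255,0))])
E
```

```text
at [613.  286.5 107.4] jaw 29.0 tilt [-0.05  0.   -0.  ] w 0.0603 F [-0.4  0.3 -0.2] t 18.40 total |d| 87 rows 2
[0.0016, -0.0003, 0.0437, 0, 0, 0.01]
[0.0016, -0.0003, 0.0437, 0, 0, 0.01]
```

View pics/e1.png

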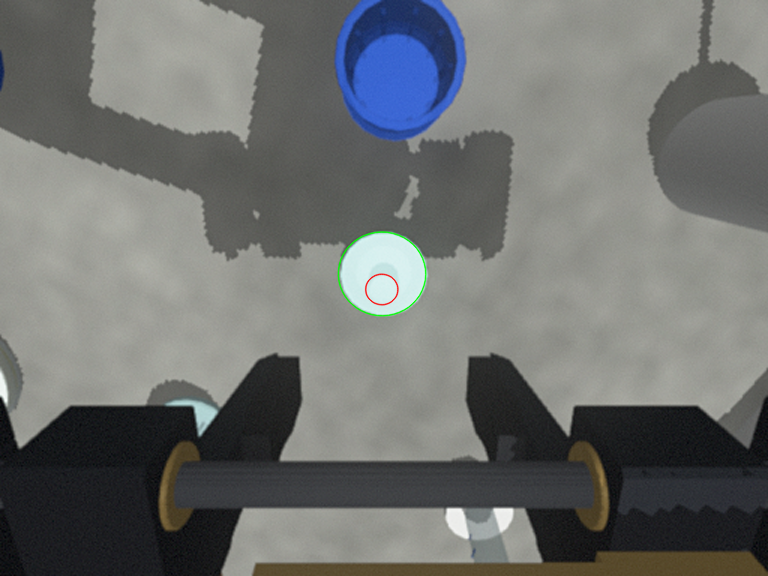

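Emit:
{"method": "move_arm", "body": {"commands": [[0.002,-0.0005,0.02,0,0,0],[0,0,0.035,0,0,0],[0,0,0.03,0,0,0],[0,0,0.012,0,0,0],[0,0,0,0,0,0]]}}

```text
t: 19.08
tcp_pos: [0.611, 0.2888, 0.0094]
orientation: [[-0.485, 0.875, -0.002], [0.875, 0.485, -0.001], [0.001, -0.002, -1.0]]
contact_force: [-0.4, -0.1, -0.7]
width: 0.0499
```

```bash
python3 go.py 611 289 -5 29 60;  python3 - <<'E'
from h import *
c=cam("wrist"); crop(c,0,0,512,384,1.5,"e2.png")
c=cam("scene"); crop(c,270,210,130,110,6,"e3.png")
E
```

```text
at [611.  288.8   9.4] jaw 29.0 tilt [-0.11 -0.03  0.  ] w 0.0499 F [-0.4 -0.1 -0.7] t 19.07 total |d| 14 rows 1
[0.0002, 0.0001, 0.0144, 0, 0, 0.01]
```

View pics/e2.png

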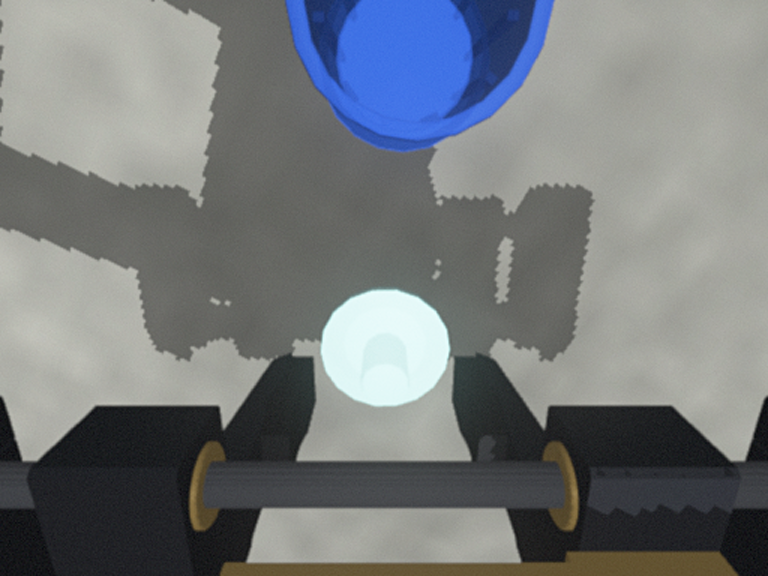

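View pics/e3.png

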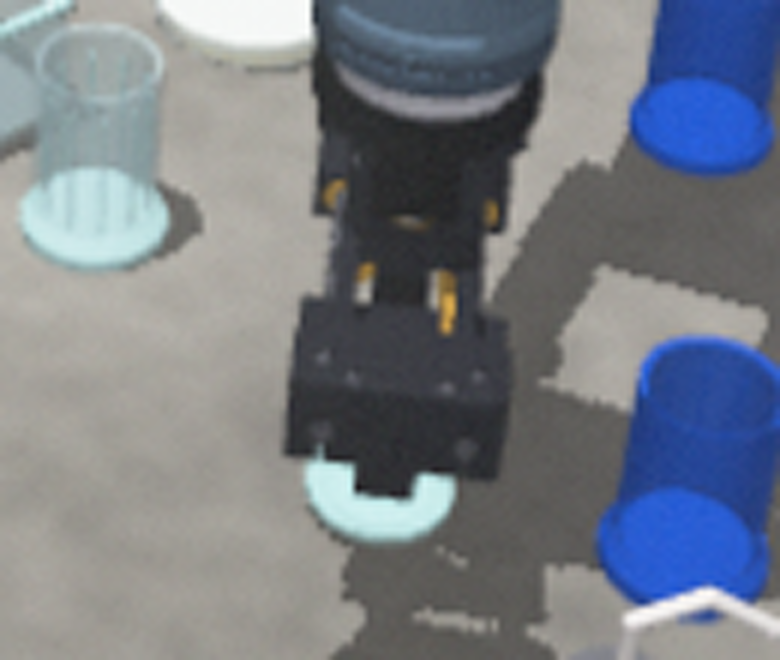

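Emit:
{"method": "move_arm", "body": {"commands": [[0,0,0.006,0,0,0],[0,0,0.006,0,0,0],[0,0,0.002,0,0,0],[0,0,0,0,0,0]]}}

```text
t: 19.68
tcp_pos: [0.6116, 0.2891, -0.0037]
orientation: [[-0.485, 0.874, -0.001], [0.874, 0.485, -0.0], [0.0, -0.001, -1.0]]
contact_force: [0.0, 1.3, -0.4]
width: 0.0497
```

Emit:
{"method": "move_arm", "body": {"commands": [[0,0,0.001,0,0,0],[0,0,0,0,0,0],[0,0,0,0,0,0],[0,0,0,0,0,0],[0,0,0,0,0,0]], "hand": 0.005}}

```text
t: 20.3
tcp_pos: [0.6119, 0.2892, -0.0043]
orientation: [[-0.485, 0.874, 0.0], [0.874, 0.485, -0.0], [-0.0, 0.0, -1.0]]
contact_force: [0.2, 0.6, -0.7]
width: 0.0173
```

Emit:
{"method": "move_arm", "body": {"commands": [[0,0,0,0,0,0],[0,0,0,0,0,0],[0,0,-0.005,0,0,0],[0,0,-0.015,0,0,0],[0,0,0,0,0,0]]}}

```text
t: 20.92
tcp_pos: [0.6134, 0.2897, 0.018]
orientation: [[-0.485, 0.874, 0.004], [0.874, 0.485, 0.001], [-0.001, 0.004, -1.0]]
contact_force: [-0.2, -0.0, -1.3]
width: 0.0168
```

```bash
python3 go.py 552 114 130 29 40;  python3 - <<'E'
from h import *
c=cam("wrist"); crop(c,0,0,512,384,1.5,"e4.png")
E
```

```text
at [613.4 289.7  18. ] jaw 29.0 tilt [0.21 0.05 0.  ] w 0.0168 F [-0.2 -0.  -1.3] t 20.93 total |d| 217 rows 6
[-0.0206, -0.0232, -0.0187, 0, 0, 0.0]
[-0.0206, -0.0232, -0.0187, 0, 0, 0.0]
[-0.0206, -0.0231, -0.0187, 0, 0, 0.0]
[-0.0206, -0.0231, -0.0187, 0, 0, 0.0]
[-0.0206, -0.0231, -0.0187, 0, 0, 0.0]
[-0.0206, -0.0231, -0.0187, 0, 0, 0.0]
```

View pics/e4.png

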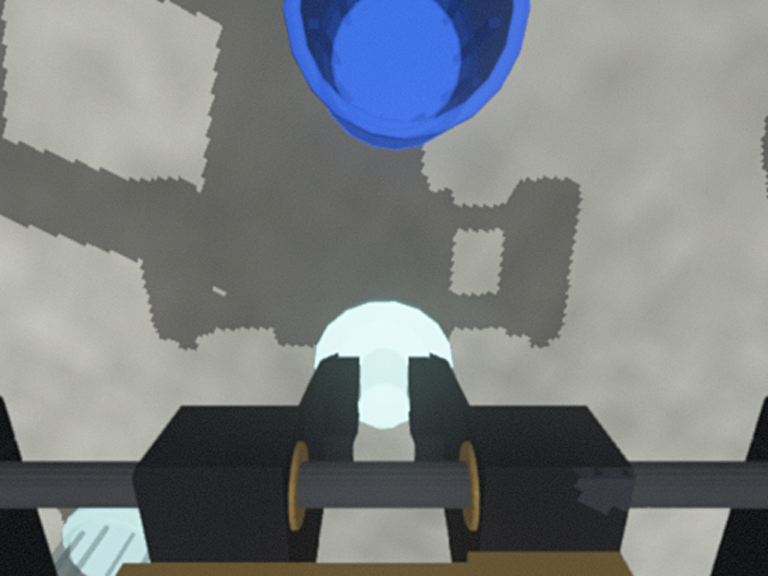

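Emit:
{"method": "move_arm", "body": {"commands": [[0,0,-0.02,0,0,0],[0,0,-0.04,0,0,0],[-0.01,-0.011,-0.035,0,0,0],[-0.025,-0.028,0,0,0,0],[-0.03,-0.034,0,0,0,0]]}}

```text
t: 21.6
tcp_pos: [0.5799, 0.1966, 0.1127]
orientation: [[-0.486, 0.874, 0.003], [0.874, 0.486, 0.0], [-0.001, 0.003, -1.0]]
contact_force: [0.6, 0.0, -1.9]
width: 0.0169
```

Emit:
{"method": "move_arm", "body": {"commands": [[-0.03,-0.034,0,0,0,0],[-0.02,-0.023,0,0,0,0],[-0.007,-0.009,0,0,0,0],[0,0,0,0,0,0]]}}

```text
t: 22.1
tcp_pos: [0.5498, 0.115, 0.1114]
orientation: [[-0.484, 0.875, 0.001], [0.875, 0.484, 0.0], [-0.0, 0.001, -1.0]]
contact_force: [0.4, 0.1, -0.3]
width: 0.0169
```

```bash
python3 go.py 552 114 90 29 40;  python3 - <<'E'
from h import *
c=cam("wrist"); p=arm.sense()["tcp_pos"];print(p)
crop(c,0,0,512,384,1.5,"e5.png",[(circ(.552,.114,.084,.026),(0,0,255)),(circ(.552,.114,0,.03),(0,255,0)),(circ(p[0],p[1],p[2]+.0175,.027),(255,0,255))])
E
```

```text
at [549.8 115.  111.4] jaw 29.0 tilt [0.06 0.01 0.  ] w 0.0169 F [ 0.4  0.1 -0.3] t 22.10 total |d| 22 rows 1
[-0.0019, 0.0014, 0.0214, 0, 0, -0.04]
[0.54996166 0.11558986 0.11124908]
```

View pics/e5.png

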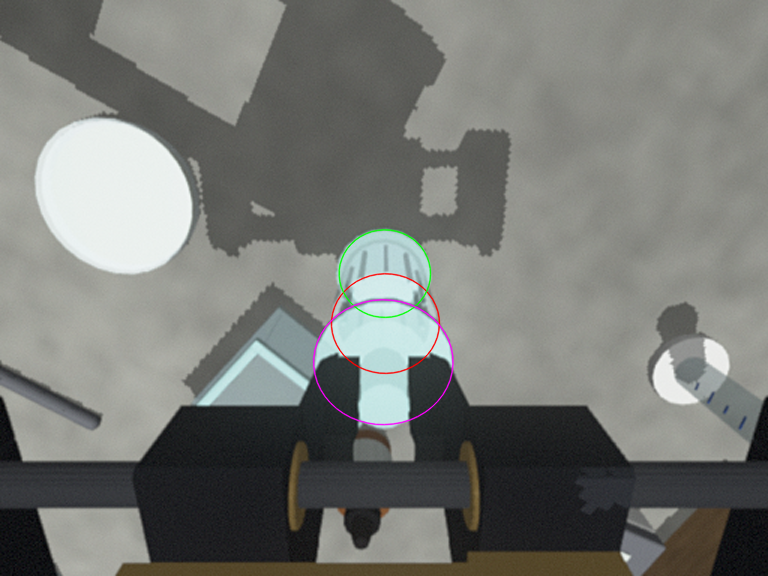

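Emit:
{"method": "move_arm", "body": {"commands": [[-0.0022,0.001,0.008,0,0,0],[0,0,0.012,0,0,0],[0,0,0.006,0,0,0],[0,0,0.003,0,0,0],[0,0,0,0,0,0]]}}

```text
t: 22.78
tcp_pos: [0.5512, 0.1137, 0.0812]
orientation: [[-0.485, 0.874, -0.001], [0.874, 0.485, -0.0], [0.0, -0.001, -1.0]]
contact_force: [-0.2, 0.4, -0.3]
width: 0.0172
```

```bash
python3 go.py 552 114 72 29 40;  python3 - <<'E'
from h import *
c=cam("scene"); crop(c,240,180,130,100,6,"e6.png")
E
```

```text
at [551.2 113.7  81.2] jaw 29.0 tilt [-0.03 -0.02  0.  ] w 0.0172 F [-0.2  0.4 -0.3] t 22.77 total |d| 9 rows 1
[-0.0001, 0.0009, 0.0092, 0, 0, 0.02]
```

View pics/e6.png

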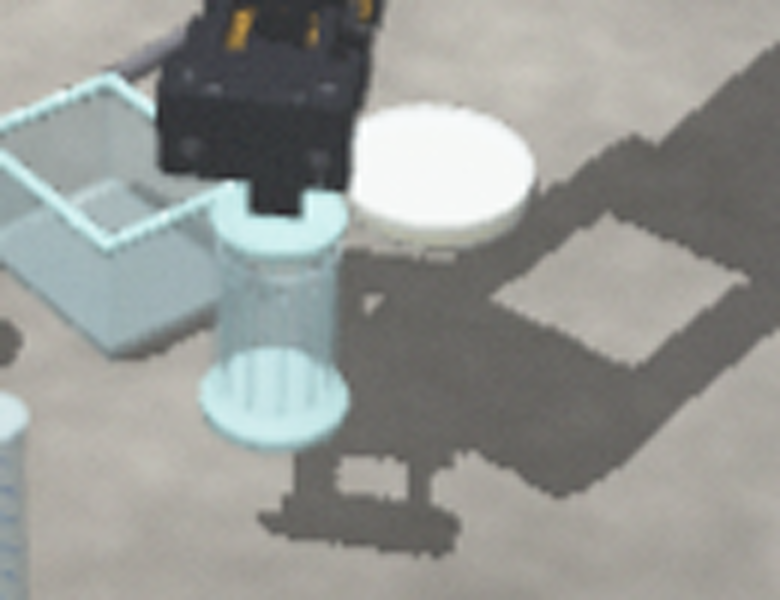

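Emit:
{"method": "move_arm", "body": {"commands": [[0,0.0007,0.003,0,0,0],[0,0,0.002,0,0,0],[0,0,0.0015,0,0,0],[0,0,0.001,0,0,0],[0,0,0,0,0,0]]}}

```text
t: 23.45
tcp_pos: [0.5519, 0.114, 0.074]
orientation: [[-0.485, 0.874, -0.0], [0.874, 0.485, -0.0], [0.0, -0.0, -1.0]]
contact_force: [-0.3, 0.9, -0.4]
width: 0.0171
```

Emit:
{"method": "move_arm", "body": {"commands": [[0,0,0.001,0,0,0],[0,0,0.001,0,0,0],[0,0,0,0,0,0]]}}

```text
t: 23.82
tcp_pos: [0.5519, 0.114, 0.072]
orientation: [[-0.485, 0.874, -0.0], [0.874, 0.485, 0.0], [0.0, -0.0, -1.0]]
contact_force: [0.3, -0.8, -0.9]
width: 0.0171
```

Emit:
{"method": "move_arm", "body": {"commands": [[0,0,0.001,0,0,0],[0,0,0,0,0,0],[0,0,0,0,0,0]]}}

```text
t: 24.2
tcp_pos: [0.5523, 0.114, 0.0716]
orientation: [[-0.485, 0.874, 0.001], [0.874, 0.485, -0.0], [-0.0, 0.001, -1.0]]
contact_force: [-0.2, 0.1, 4.6]
width: 0.0172
```

Emit:
{"method": "move_arm", "body": {"commands": [[0,0,0,0,0,0],[0,0,0,0,0,0],[0,0,-0.01,0,0,0],[0,0,-0.03,0,0,0],[0,0,-0.03,0,0,0]], "hand": 0.05}}

```text
t: 24.82
tcp_pos: [0.5518, 0.114, 0.1422]
orientation: [[-0.485, 0.874, -0.0], [0.874, 0.485, 0.0], [0.0, -0.0, -1.0]]
contact_force: [0.4, 0.7, -1.4]
width: 0.0503
```

Emit:
{"method": "move_arm", "body": {"commands": [[0,0,-0.03,0,0,0],[0,0,0,0,0,0]], "hand": 0.088}}

```text
t: 25.08
tcp_pos: [0.554, 0.114, 0.1744]
orientation: [[-0.485, 0.874, 0.006], [0.874, 0.485, -0.0], [-0.003, 0.005, -1.0]]
contact_force: [0.4, -0.0, -0.4]
width: 0.0679
```

```bash
python3 go.py 433 -271 150 76 60;  python3 - <<'E'
from h import *
c=cam("scene"); crop(c,240,180,130,100,6,"e7.png")
c=cam("wrist"); crop(c,0,0,512,384,1.5,"e8.png",[(circ(.552,.114,.089,.027),(0,0,255))])
E
```

```text
at [554.  114.  174.4] jaw 29.0 tilt [ 0.3   0.17 -0.  ] w 0.0679 F [ 0.4 -0.  -0.4] t 25.07 total |d| 404 rows 7
[-0.0397, -0.0418, 0.0035, 0, 0, -6.71]
[-0.0346, -0.0462, 0.0035, 0, 0, -6.71]
[-0.0289, -0.0499, 0.0035, 0, 0, -6.71]
[-0.0229, -0.0529, 0.0035, 0, 0, -6.71]
[-0.0166, -0.0552, 0.0035, 0, 0, -6.71]
[-0.01, -0.0568, 0.0035, 0, 0, -6.71]
[-0.0033, -0.0576, 0.0035, 0, 0, -6.71]
```

View pics/e7.png

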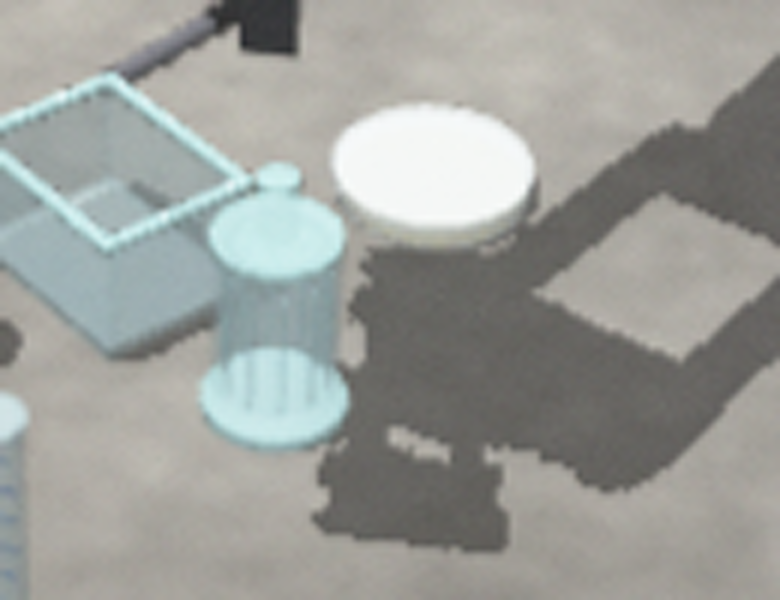

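View pics/e8.png

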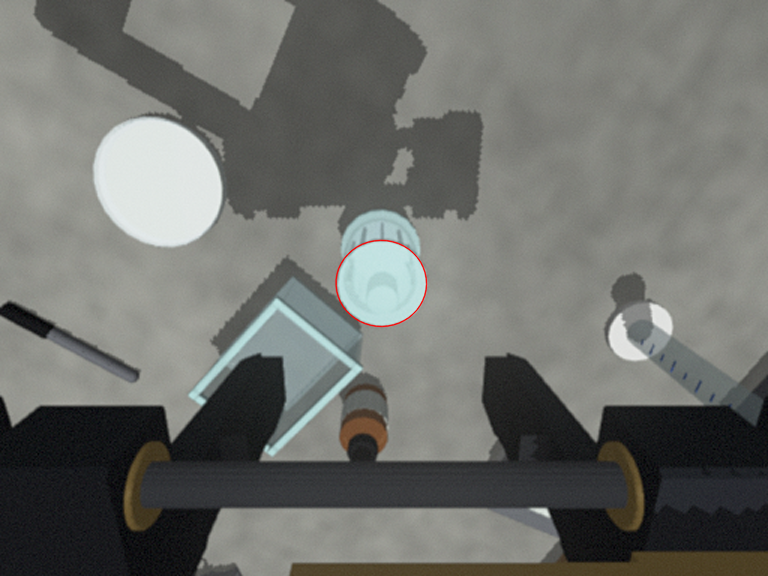

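Emit:
{"method": "move_arm", "body": {"commands": [[-0.03,-0.032,0,0,0,-6.7],[-0.035,-0.046,0,0,0,-6.7],[-0.029,-0.05,0,0,0,-6.7],[-0.023,-0.053,0,0,0,-6.7],[-0.017,-0.055,0.005,0,0,-6.7]]}}

```text
t: 25.8
tcp_pos: [0.4687, -0.1496, 0.1649]
orientation: [[-0.889, 0.458, -0.001], [0.458, 0.889, 0.001], [0.002, 0.0, -1.0]]
contact_force: [0.1, -0.3, 0.5]
width: 0.0886
```

Emit:
{"method": "move_arm", "body": {"commands": [[-0.012,-0.056,0.01,0,0,-6.7],[-0.008,-0.045,0.01,0,0,-6.8],[-0.002,-0.02,0,0,0,0],[0,0,0,0,0,0]]}}

```text
t: 26.3
tcp_pos: [0.4431, -0.2686, 0.1453]
orientation: [[-0.969, 0.245, -0.001], [0.245, 0.969, 0.001], [0.001, 0.001, -1.0]]
contact_force: [-0.2, 0.1, -0.9]
width: 0.0877
```

```bash
python3 go.py 434 -271 120 76 60;  python3 - <<'E'
from h import *
c=cam("wrist"); crop(c,0,0,512,384,1.5,"f1.png",[(circ(.434,-.271,.080,.03),(0,0,255)),(circ(.434,-.271,.0,.029),(0,255,0))])
E
```

```text
at [ 443.1 -268.6  145.3] jaw 75.8 tilt [ 0.07 -0.08  0.  ] w 0.0877 F [-0.2  0.1 -0.9] t 26.30 total |d| 27 rows 1
[0.0082, -0.0046, 0.0253, 0, 0, -0.2]
```

View pics/f1.png

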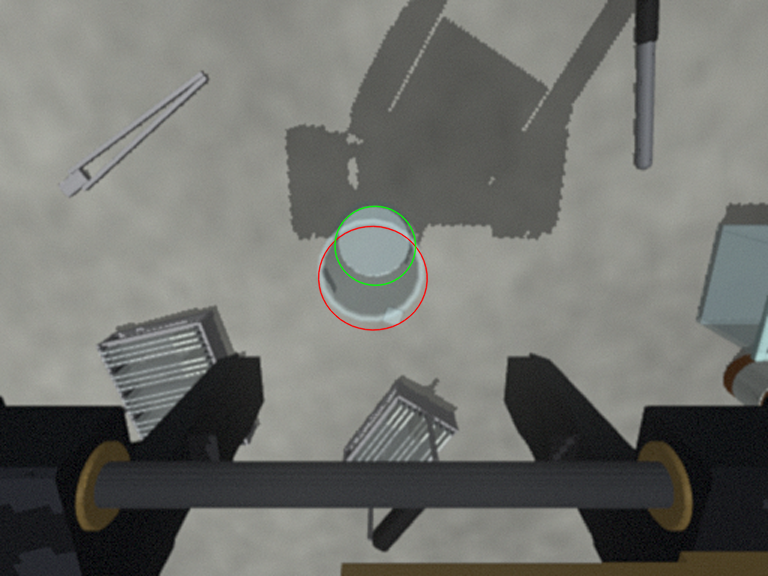

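Emit:
{"method": "move_arm", "body": {"commands": [[0.0105,-0.0055,0.01,0,0,0],[0,0,0.035,0,0,0],[0,0,0.04,0,0,0],[0,0,0.025,0,0,0],[0,0,0.01,0,0,0]]}}

```text
t: 26.98
tcp_pos: [0.4309, -0.2689, 0.0244]
orientation: [[-0.971, 0.24, -0.002], [0.24, 0.971, 0.002], [0.003, 0.002, -1.0]]
contact_force: [-0.6, 0.6, 0.5]
width: 0.0879
```

Run:
```python
from h import *
c=cam("wrist"); p=arm.sense()["tcp_pos"]; print(p); crop(c,0,0,512,384,1.5,"f2.png",[(circ(p[0],p[1],.080,.03),(0,0,255)),(circ(p[0],p[1],.0,.029),(0,255,0))])
```

```text
[ 0.43089665 -0.2691762   0.02411169]
```

View pics/f2.png

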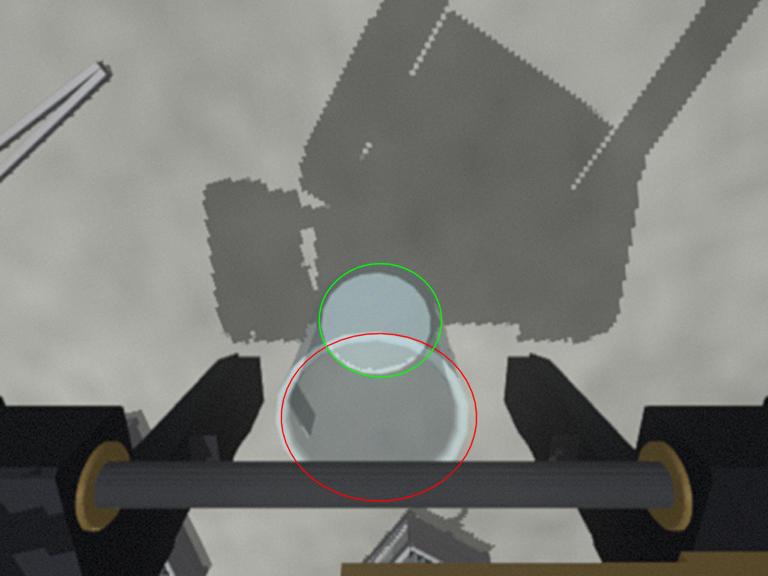

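Emit:
{"method": "move_arm", "body": {"commands": [[0,-0.0015,0,0,0,0],[0,0,0,0,0,0],[0,0,0,0,0,0],[0,0,0,0,0,0],[0,0,0,0,0,0]], "hand": 0.035}}

```text
t: 27.65
tcp_pos: [0.4322, -0.2731, 0.027]
orientation: [[-0.97, 0.242, 0.001], [0.242, 0.97, -0.001], [-0.001, -0.001, -1.0]]
contact_force: [0.2, 0.6, 6.6]
width: 0.0574
```

Emit:
{"method": "move_arm", "body": {"commands": [[0,0,0,0,0,0],[0,0,0,0,0,0],[0,0,-0.01,0,0,0],[0,0,-0.03,0,0,0],[0,0,-0.04,0,0,0]]}}

```text
t: 28.28
tcp_pos: [0.4307, -0.2717, 0.1062]
orientation: [[-0.97, 0.242, -0.002], [0.242, 0.97, 0.002], [0.003, 0.002, -1.0]]
contact_force: [1.0, -0.9, -1.8]
width: 0.057
```

```bash
python3 go.py 499 -98.5 105 76.05 30
python3 - <<'E'
from h import *
c=cam("wrist"); p=arm.sense()["tcp_pos"]; print(p); crop(c,0,0,512,384,1.5,"f3.png",[(circ(p[0],p[1],p[2]+.056,.03),(0,0,255)),(circ(p[0],p[1],p[2]-.024,.029),(0,255,0))])
E
```

```text
at [ 430.7 -271.7  106.2] jaw 76.0 tilt [ 0.09 -0.15 -0.  ] w 0.0570 F [ 1.  -0.9 -1.8] t 28.27 total |d| 186 rows 7
[-0.0035, 0.0264, 0.0002, 0, 0, -0.01]
[-0.0035, 0.0264, 0.0002, 0, 0, -0.01]
[-0.0035, 0.0264, 0.0002, 0, 0, -0.01]
[-0.0035, 0.0264, 0.0002, 0, 0, -0.01]
[-0.0035, 0.0264, 0.0002, 0, 0, -0.01]
[-0.0035, 0.0264, 0.0002, 0, 0, -0.01]
[-0.0035, 0.0264, 0.0002, 0, 0, -0.01]
[ 0.43362771 -0.27449797  0.11225879]
```

View pics/f3.png

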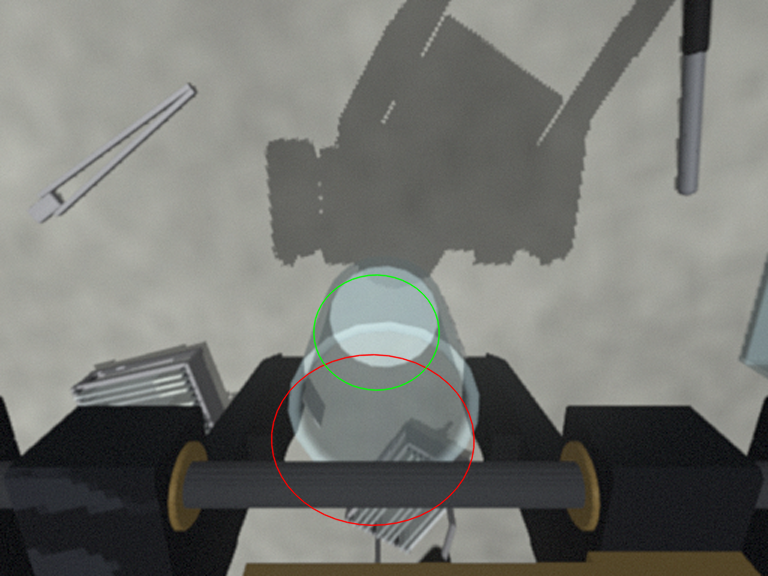

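Emit:
{"method": "move_arm", "body": {"commands": [[-0.002,0.013,0,0,0,0],[-0.004,0.03,0,0,0,0],[-0.005,0.04,0,0,0,0],[-0.005,0.04,0,0,0,0],[-0.005,0.035,0,0,0,0]]}}

```text
t: 28.95
tcp_pos: [0.4892, -0.1215, 0.1042]
orientation: [[-0.97, 0.241, -0.003], [0.241, 0.97, 0.002], [0.003, 0.001, -1.0]]
contact_force: [0.1, 0.1, -2.3]
width: 0.0574
```

Emit:
{"method": "move_arm", "body": {"commands": [[-0.003,0.02,0,0,0,0],[0,0.007,0.01,0,0,0],[0,0,0.01,0,0,0],[0,0,0,0,0,0]]}}

```text
t: 29.45
tcp_pos: [0.4981, -0.0989, 0.0842]
orientation: [[-0.97, 0.242, -0.003], [0.242, 0.97, 0.001], [0.004, 0.0, -1.0]]
contact_force: [-0.4, 0.1, -0.7]
width: 0.057
```

```bash
python3 - <<'E'
from h import *
p=arm.sense()["tcp_pos"];c=cam("wrist");  crop(c,0,0,512,384,1.5,"f4.png",[(circ(p[0],p[1],p[2]+.055,.03),(0,0,255)),(circ(p[0],p[1],p[2]-.025,.029),(0,255,0)),(rect(.5255,.0077,.062,-.2435,.074,.098),(0,0,255))])
E
python3 go.py 499 -98.5 30 76.05 30
```

```text
at [498.7 -99.3  85.1] jaw 76.0 tilt [ 0.01 -0.12  0.  ] w 0.0572 F [-0.4  0.1 -1.3] t 29.50 total |d| 55 rows 2
[-0.0, 0.0004, 0.0275, 0, 0, -0.05]
[-0.0, 0.0004, 0.0275, 0, 0, -0.05]
```

View pics/f4.png

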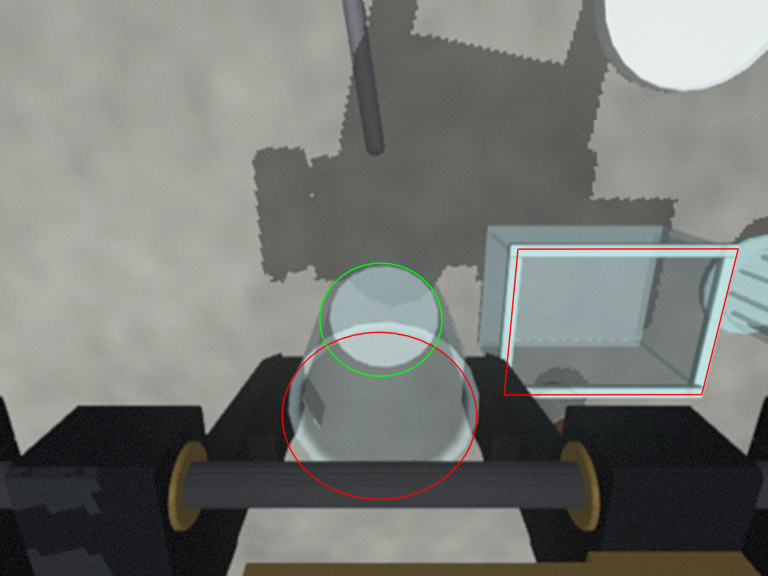

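Emit:
{"method": "move_arm", "body": {"commands": [[0,0,0.015,0,0,0],[0,0,0.025,0,0,0],[0,0,0.012,0,0,0],[0,0,0.003,0,0,0],[0,0,0,0,0,0]]}}

```text
t: 30.12
tcp_pos: [0.4999, -0.0991, 0.0313]
orientation: [[-0.97, 0.242, 0.0], [0.242, 0.97, -0.0], [-0.0, -0.0, -1.0]]
contact_force: [0.7, 0.9, -0.7]
width: 0.057
```

Emit:
{"method": "move_arm", "body": {"commands": [[0,0,0.0015,0,0,0],[0,0,0.0015,0,0,0],[0,0,0,0,0,0]]}}

```text
t: 30.5
tcp_pos: [0.4997, -0.0989, 0.0283]
orientation: [[-0.97, 0.242, 0.0], [0.242, 0.97, -0.0], [-0.0, -0.0, -1.0]]
contact_force: [-0.2, -0.2, -2.0]
width: 0.0569
```

Emit:
{"method": "move_arm", "body": {"commands": [[0,0,0.001,0,0,0],[0,0,0.001,0,0,0],[0,0,0,0,0,0]]}}

```text
t: 30.88
tcp_pos: [0.5, -0.099, 0.027]
orientation: [[-0.97, 0.241, 0.0], [0.241, 0.97, -0.0], [-0.0, -0.0, -1.0]]
contact_force: [-3.7, 0.8, 6.1]
width: 0.057
```

Emit:
{"method": "move_arm", "body": {"commands": [[0,0,0.001,0,0,0],[0,0,0,0,0,0]]}}

```text
t: 31.12
tcp_pos: [0.5002, -0.0991, 0.027]
orientation: [[-0.97, 0.241, 0.0], [0.241, 0.97, -0.0], [-0.001, -0.0, -1.0]]
contact_force: [-6.8, 2.9, 17.8]
width: 0.0569
```

Emit:
{"method": "move_arm", "body": {"commands": [[0,0,-0.0015,0,0,0],[0,0,0,0,0,0]]}}

```text
t: 31.38
tcp_pos: [0.5, -0.099, 0.027]
orientation: [[-0.97, 0.242, 0.001], [0.242, 0.97, -0.0], [-0.001, -0.0, -1.0]]
contact_force: [-1.6, 1.0, 3.6]
width: 0.0572
```

Emit:
{"method": "move_arm", "body": {"commands": [[0,0,0,0,0,0],[0,0,0,0,0,0],[0,0,-0.01,0,0,0],[0,0,-0.03,0,0,0],[0,0,-0.05,0,0,0]], "hand": 0.071}}

```text
t: 32.0
tcp_pos: [0.4983, -0.0984, 0.1166]
orientation: [[-0.97, 0.242, -0.003], [0.242, 0.97, 0.002], [0.004, 0.001, -1.0]]
contact_force: [1.4, -0.1, 0.2]
width: 0.0713
```

Emit:
{"method": "move_arm", "body": {"commands": [[0,0,-0.03,0,0,0],[0,0,-0.01,0,0,0],[0,0,0,0,0,0]], "hand": 0.088}}

```text
t: 32.38
tcp_pos: [0.4998, -0.099, 0.1567]
orientation: [[-0.97, 0.242, 0.001], [0.242, 0.97, -0.0], [-0.001, -0.0, -1.0]]
contact_force: [-0.8, 0.8, -0.5]
width: 0.0879
```

```bash
python3 - <<'E'
from h import *
p=arm.sense()["tcp_pos"];c=cam("wrist");  crop(c,0,0,512,384,1.5,"f5.png",[(circ(.5,-.099,.08,.03),(0,0,255)),(circ(.5,-.099,0,.029),(0,255,0)),(rect(.5255,.006,.062,-.2435,.074,.098),(0,0,255))])
E
python3 go.py 590 -293 150 38 60
```

```text
at [499.1 -98.7 155.7] jaw 76.0 tilt [ 0.01 -0.07 -0.  ] w 0.0877 F [-0.  -0.4 -1. ] t 32.42 total |d| 215 rows 4
[-0.0338, -0.0416, 0.0014, 0, 0, 9.5]
[-0.0402, -0.0355, 0.0014, 0, 0, 9.5]
[-0.0455, -0.0284, 0.0014, 0, 0, 9.5]
[-0.0496, -0.0205, 0.0014, 0, 0, 9.5]
```

View pics/f5.png

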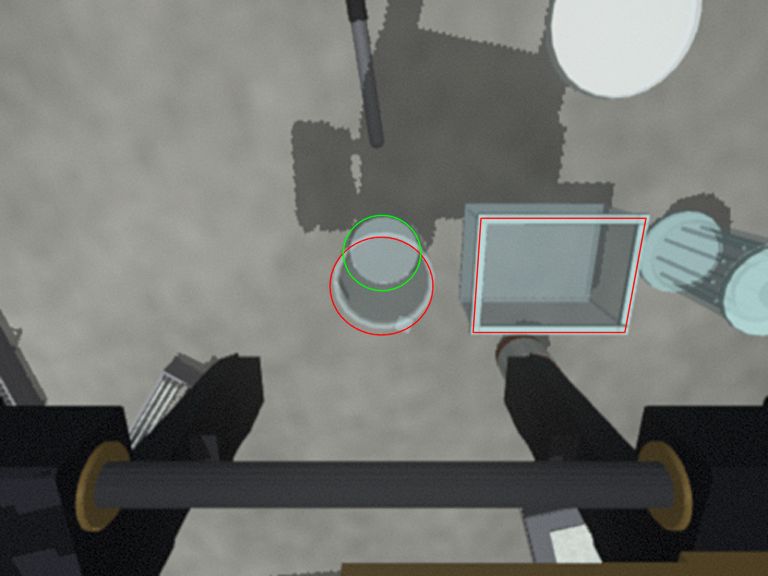

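Emit:
{"method": "move_arm", "body": {"commands": [[-0.03,-0.036,0,0,0,9],[-0.04,-0.037,0,0,0,9],[-0.045,-0.03,0,0,0,9],[-0.048,-0.022,0,0,0,9],[-0.005,-0.002,0,0,0,0]]}}

```text
t: 33.05
tcp_pos: [0.5876, -0.2958, 0.1535]
orientation: [[-0.64, 0.768, -0.003], [0.768, 0.64, 0.002], [0.003, -0.001, -1.0]]
contact_force: [-0.3, 0.7, 0.3]
width: 0.0885
```

Emit:
{"method": "move_arm", "body": {"commands": [[0,0,0,0,0,0],[0,0,0,0,0,0]], "hand": 0.05}}

```text
t: 33.3
tcp_pos: [0.5876, -0.2916, 0.1558]
orientation: [[-0.644, 0.765, -0.001], [0.765, 0.644, 0.001], [0.002, -0.0, -1.0]]
contact_force: [-0.3, 0.6, -0.4]
width: 0.0702
```

```bash
python3 - <<'E'
from h import *
a=np.radians(40)
p=arm.sense()["tcp_pos"];c=cam("wrist");  crop(c,0,0,512,384,1.5,"f6.png",[(rect(.59,-.293,.024,a,.056,.08),(0,0,255)),(rect(.59,-.293,.095,a,.012,.056),(0,255,0))])
E
python3 go.py 590 -293 150 40 60
```

```text
at [ 587.8 -291.7  156.3] jaw 40.1 tilt [-0.   -0.06  0.  ] w 0.0660 F [ 0.5  0.1 -0. ] t 33.35 total |d| 7 rows 1
[-0.0024, 0.0008, 0.0063, 0, 0, 0.12]
```

View pics/f6.png

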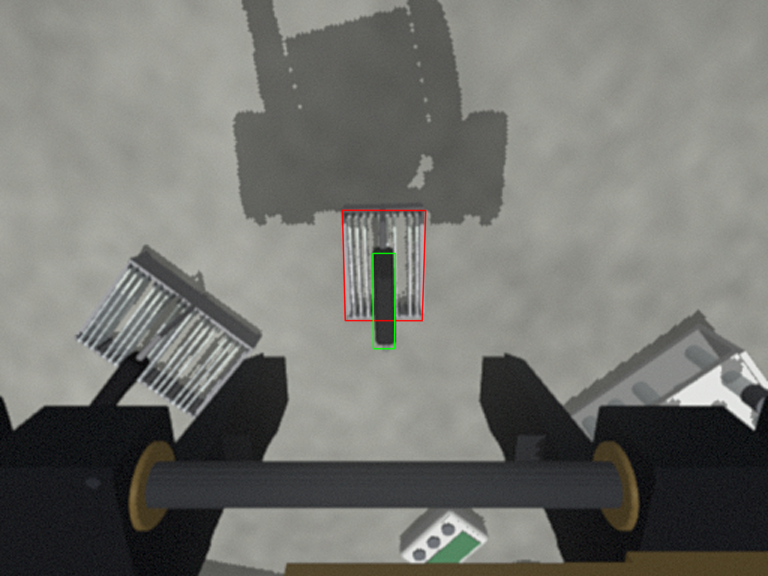

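Emit:
{"method": "move_arm", "body": {"commands": [[0,0,0.025,0,0,0],[0,0,0.035,0,0,0],[0,0,0.03,0,0,0],[0,0,0.014,0,0,0],[0,0,0,0,0,0]]}}

```text
t: 33.98
tcp_pos: [0.5878, -0.2923, 0.0521]
orientation: [[-0.644, 0.765, -0.001], [0.765, 0.644, 0.001], [0.002, -0.0, -1.0]]
contact_force: [0.3, 0.2, 0.6]
width: 0.0501
```

```bash
python3 go.py 589 -292 52 40 60
python3 - <<'E'
from h import *
p=arm.sense()["tcp_pos"];c=cam("wrist");  crop(c,0,0,512,384,1.5,"f7.png")
c=cam("scene"); crop(c,120,110,110,90,6,"f8.png")
E
```

```text
at [ 587.8 -292.3   52.1] jaw 40.1 tilt [-0.02 -0.09 -0.  ] w 0.0501 F [0.3 0.2 0.6] t 33.98 total |d| 1 rows 1
[-0.0006, 0.0011, 0.0001, 0, 0, 0.07]
```

View pics/f7.png

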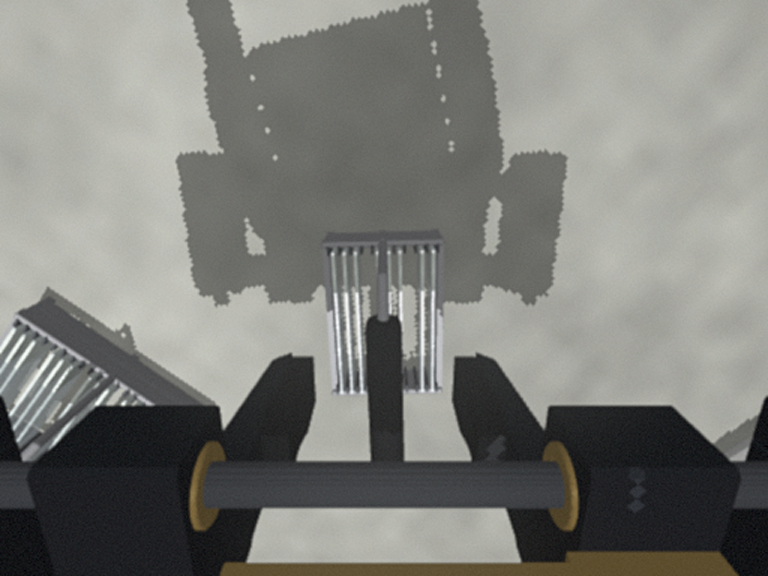

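View pics/f8.png

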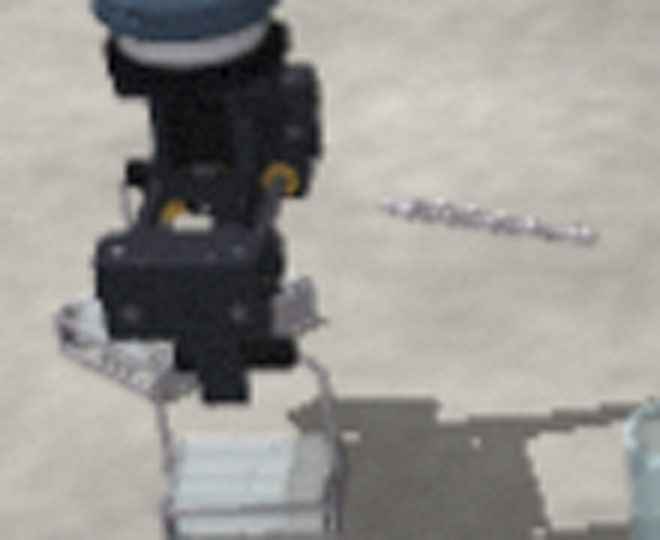

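Emit:
{"method": "move_arm", "body": {"commands": [[0,0,0,0,0,0],[0,0,0,0,0,0],[0,0,0,0,0,0],[0,0,0,0,0,0],[0,0,0,0,0,0]], "hand": 0.002}}

```text
t: 34.7
tcp_pos: [0.5883, -0.2932, 0.0526]
orientation: [[-0.643, 0.766, 0.0], [0.766, 0.643, 0.0], [-0.0, 0.0, -1.0]]
contact_force: [-0.3, 0.6, -0.0]
width: 0.0115
```

Emit:
{"method": "move_arm", "body": {"commands": [[0,0,0,0,0,0],[0,0,0,0,0,0],[0,0,-0.005,0,0,0],[0,0,-0.015,0,0,0],[0,0,-0.03,0,0,0]]}}

```text
t: 35.33
tcp_pos: [0.5873, -0.2927, 0.1024]
orientation: [[-0.643, 0.766, -0.002], [0.766, 0.643, 0.002], [0.003, -0.001, -1.0]]
contact_force: [-1.2, -0.3, -1.4]
width: 0.0115
```

Emit:
{"method": "move_arm", "body": {"commands": [[0,0,-0.05,0,0,0],[0,0,-0.03,0,0,0],[0,0,0,0,0,0]]}}

```text
t: 35.7
tcp_pos: [0.59, -0.2946, 0.187]
orientation: [[-0.643, 0.766, 0.006], [0.766, 0.643, -0.004], [-0.007, 0.002, -1.0]]
contact_force: [0.3, 0.5, -1.2]
width: 0.0116
```

```bash
python3 go.py 525.5 6 185 -13.95 40
python3 - <<'E'
from h import *
p=arm.sense()["tcp_pos"];c=cam("wrist");  crop(c,0,0,512,384,1.5,"g1.png",[(rect(p[0],p[1],p[2]-.052+.024,np.radians(40),.056,.08),(0,0,255))])
E
```

```text
at [ 590.  -294.6  187. ] jaw 40.0 tilt [ 0.09  0.41 -0.  ] w 0.0116 F [ 0.3  0.5 -1.2] t 35.70 total |d| 307 rows 8
[0.034, 0.018, 0.0002, 0, 0, 6.75]
[0.0358, 0.0139, 0.0002, 0, 0, 6.75]
[0.0372, 0.0096, 0.0002, 0, 0, 6.75]
[0.0381, 0.0051, 0.0002, 0, 0, 6.75]
[0.0384, 0.0006, 0.0002, 0, 0, 6.75]
[0.0382, -0.0039, 0.0002, 0, 0, 6.75]
[0.0375, -0.0084, 0.0002, 0, 0, 6.75]
[0.0363, -0.0127, 0.0002, 0, 0, 6.75]
```

View pics/g1.png

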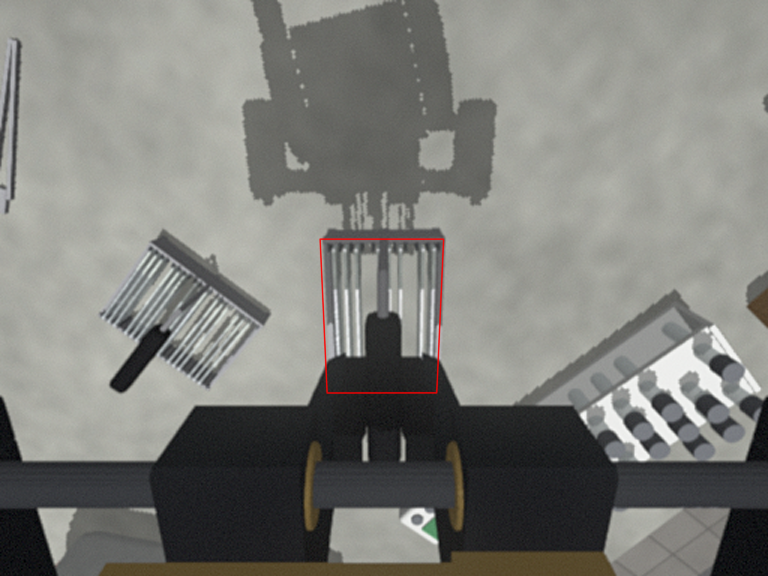

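Emit:
{"method": "move_arm", "body": {"commands": [[0.02,0.011,0,0,0,5],[0.034,0.015,0,0,0,6.5],[0.036,0.011,0,0,0,7],[0.038,0.007,0,0,0,7],[0.039,0.002,0,0,0,7]]}}

```text
t: 36.38
tcp_pos: [0.552, -0.1196, 0.1802]
orientation: [[-0.127, 0.992, -0.004], [0.992, 0.127, 0.002], [0.002, -0.003, -1.0]]
contact_force: [0.5, 0.4, -0.8]
width: 0.0117
```

```bash
python3 go.py 525.5 6 187 -13.95 30
```

```text
at [ 552.  -119.6  180.2] jaw 7.3 tilt [-0.19 -0.12  0.  ] w 0.0117 F [ 0.5  0.4 -0.8] t 36.38 total |d| 129 rows 5
[0.0256, -0.0021, -0.0014, 0, 0, 4.24]
[0.0254, -0.004, -0.0014, 0, 0, 4.24]
[0.025, -0.0058, -0.0014, 0, 0, 4.24]
[0.0245, -0.0077, -0.0014, 0, 0, 4.24]
[0.0239, -0.0095, -0.0014, 0, 0, 4.24]
```

Emit:
{"method": "move_arm", "body": {"commands": [[0.034,-0.003,0,0,0,6],[0.032,-0.006,0,0,0,6],[0.026,-0.007,0,0,0,5],[0.018,-0.006,0,0,0,4],[0.008,-0.003,0,0,0,0]]}}

```text
t: 37.0
tcp_pos: [0.5291, -0.0014, 0.1807]
orientation: [[0.231, 0.973, -0.003], [0.973, -0.231, 0.001], [-0.0, -0.003, -1.0]]
contact_force: [-0.6, 0.8, -1.6]
width: 0.0118
```

Emit:
{"method": "move_arm", "body": {"commands": [[0,0,0.01,0,0,0],[0,0,0.01,0,0,0],[0,0,0,0,0,0]]}}

```text
t: 37.38
tcp_pos: [0.5296, -0.003, 0.1609]
orientation: [[0.234, 0.972, -0.003], [0.972, -0.234, 0.001], [-0.0, -0.003, -1.0]]
contact_force: [0.4, 0.2, -1.6]
width: 0.0119
```

```bash
python3 go.py 525.5 6 130 -13.95 30;python3 - <<'E'
from h import *
s=arm.sense();p=s["tcp_pos"];a=np.arctan2(s["orientation"][1,1],s["orientation"][0,1]); c=cam("wrist");  crop(c,0,0,512,384,1.5,"g2.png",[(rect(p[0],p[1],p[2]-.052,a,.056,.08),(0,255,0)),(rect(.5255,.006,.062,-.2435,.074,.098),(0,0,255))])
E
```

```text
at [529.6  -3.  160.9] jaw -13.5 tilt [-0.17  0.01 -0.  ] w 0.0119 F [ 0.4  0.2 -1.6] t 37.38 total |d| 32 rows 2
[0.0039, -0.003, 0.0155, 0, 0, 0.22]
[0.0039, -0.003, 0.0155, 0, 0, 0.22]
```

View pics/g2.png

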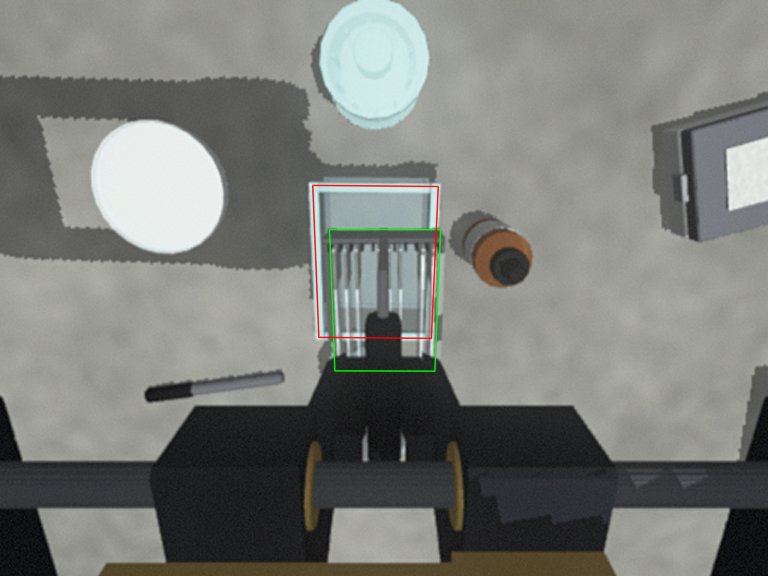

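Emit:
{"method": "move_arm", "body": {"commands": [[0.0085,-0.0073,0.01,0,0,0.45],[0,0,0.015,0,0,0],[0,0,0.005,0,0,0],[0,0,0,0,0,0],[0,0,0,0,0,0]]}}

```text
t: 38.05
tcp_pos: [0.5258, 0.0073, 0.1329]
orientation: [[0.241, 0.971, 0.001], [0.971, -0.241, -0.0], [-0.0, 0.001, -1.0]]
contact_force: [0.3, 0.1, -1.1]
width: 0.0118
```

```bash
python3 go.py 524.5 7 130 -13.95 30;python3 - <<'E'
from h import *
s=arm.sense();p=s["tcp_pos"];a=np.arctan2(s["orientation"][1,1],s["orientation"][0,1]); c=cam("wrist");  crop(c,170,80,160,120,5,"g3.png",[(rect(p[0],p[1],p[2]-.052,a,.056,.08),(0,255,0)),(rect(.5245,.007,.062,-.2435,.074,.098),(0,0,255)),(rect(.5245,.007,.062,-.2435,.066,.090),(0,0,255))])
c=cam("scene"); crop(c,200,120,130,110,6,"g4.png")
c=cam("top"); crop(c,200,120,120,90,6,"g5.png")
E
```

```text
at [525.8   7.3 132.9] jaw -13.9 tilt [0.03 0.   0.  ] w 0.0118 F [ 0.3  0.1 -1.1] t 38.05 total |d| 3 rows 1
[-0.0006, -0.0012, 0.0029, 0, 0, 0.01]
```

View pics/g3.png

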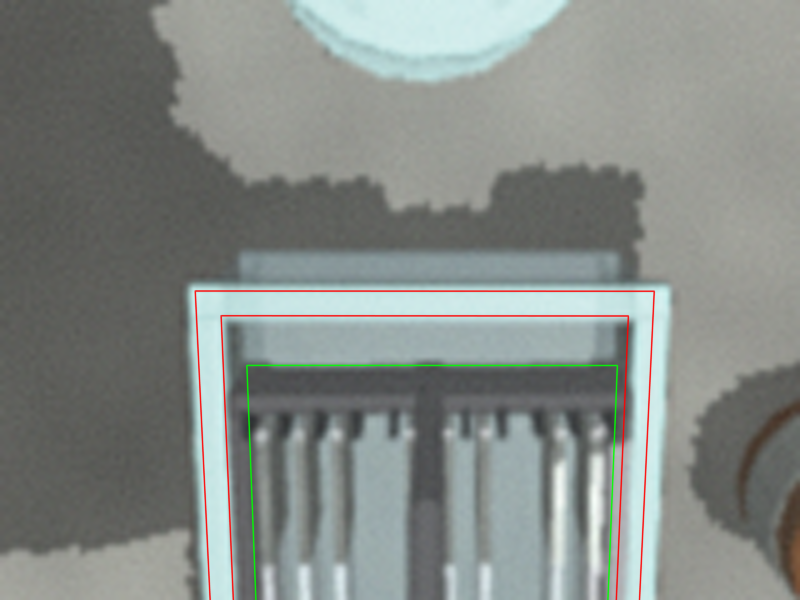

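View pics/g4.png

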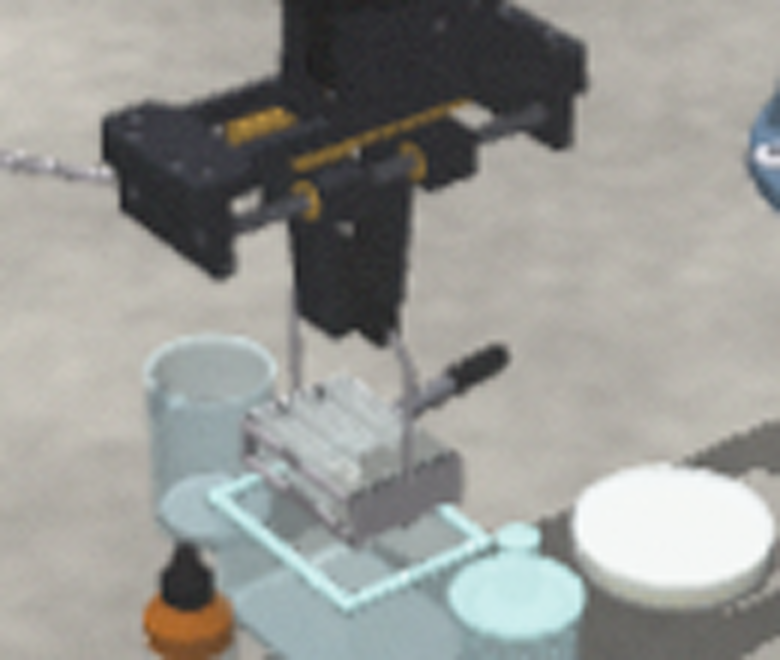

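Emit:
{"method": "move_arm", "body": {"commands": [[0,-0.0006,0.01,0,0,0],[0,0,0.008,0,0,0],[0,0,0.006,0,0,0],[0,0,0.004,0,0,0],[0,0,0,0,0,0]]}}

```text
t: 38.83
tcp_pos: [0.5247, 0.0076, 0.1042]
orientation: [[0.241, 0.971, -0.001], [0.971, -0.241, 0.0], [-0.0, -0.001, -1.0]]
contact_force: [0.0, -0.4, -1.4]
width: 0.0117
```

```bash
python3 go.py 525 7 60 -13.95 30;python3 - <<'E'
from h import *
s=arm.sense();p=s["tcp_pos"];a=np.arctan2(s["orientation"][1,1],s["orientation"][0,1]); c=cam("wrist");  crop(c,170,80,160,120,5,"g6.png",[(rect(p[0],p[1],p[2]-.052,a,.056,.08),(0,255,0))])
c=cam("scene"); crop(c,200,120,130,110,6,"g7.png")
E
```

```text
at [524.7   7.6 104.2] jaw -13.9 tilt [-0.04  0.    0.  ] w 0.0117 F [ 0.  -0.4 -1.4] t 38.83 total |d| 44 rows 2
[-0.0003, 0.0002, 0.0221, 0, 0, 0.01]
[-0.0003, 0.0002, 0.0221, 0, 0, 0.01]
```

View pics/g6.png

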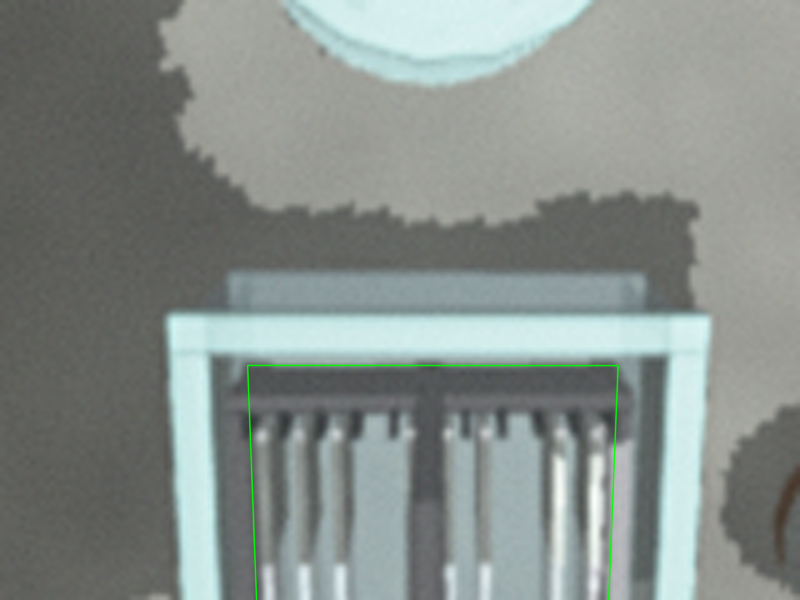

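View pics/g7.png

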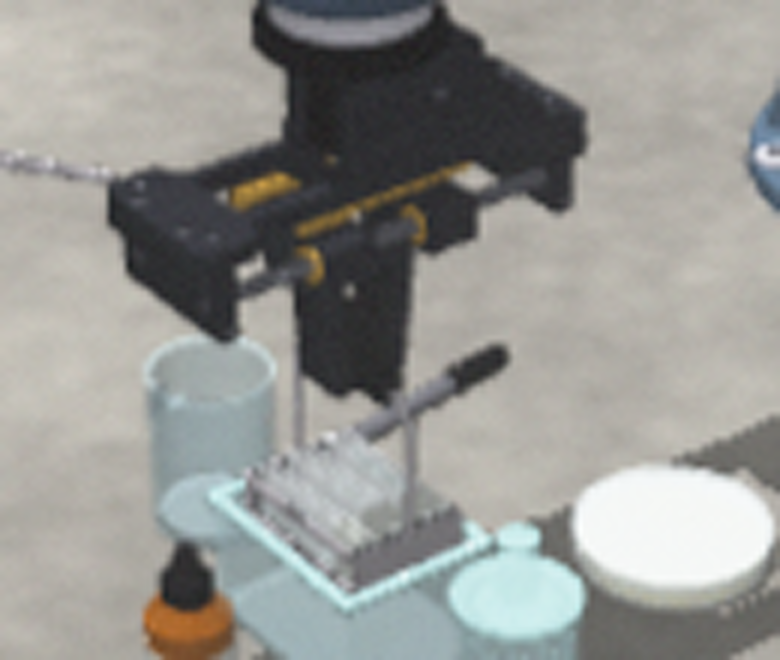

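Emit:
{"method": "move_arm", "body": {"commands": [[-0.002,0.0008,0,0,0,0],[0,0,0.008,0,0,0],[0,0,0.012,0,0,0],[0,0,0.01,0,0,0],[0,0,0.005,0,0,0]]}}

```text
t: 39.55
tcp_pos: [0.5244, 0.0056, 0.0683]
orientation: [[0.241, 0.971, -0.002], [0.971, -0.241, 0.0], [-0.0, -0.002, -1.0]]
contact_force: [-0.1, 0.5, -1.7]
width: 0.0119
```

Emit:
{"method": "move_arm", "body": {"commands": [[0,0,0.004,0,0,0],[0,0,0.002,0,0,0],[0,0,0,0,0,0]]}}

```text
t: 39.92
tcp_pos: [0.5253, 0.0054, 0.0637]
orientation: [[0.241, 0.971, 0.0], [0.971, -0.241, -0.0], [-0.0, 0.0, -1.0]]
contact_force: [-0.0, -0.8, -1.3]
width: 0.0117
```

```bash
python3 go.py 525 7 58 -13.95 30;python3 - <<'E'
from h import *
c=cam("wrist");  crop(c,170,80,160,120,5,"g8.png")
E
```

```text
at [525.3   5.4  63.7] jaw -13.9 tilt [0.01 0.   0.  ] w 0.0117 F [-0.  -0.8 -1.3] t 39.92 total |d| 6 rows 1
[0.0014, -0.0006, 0.0057, 0, 0, 0.02]
```

View pics/g8.png

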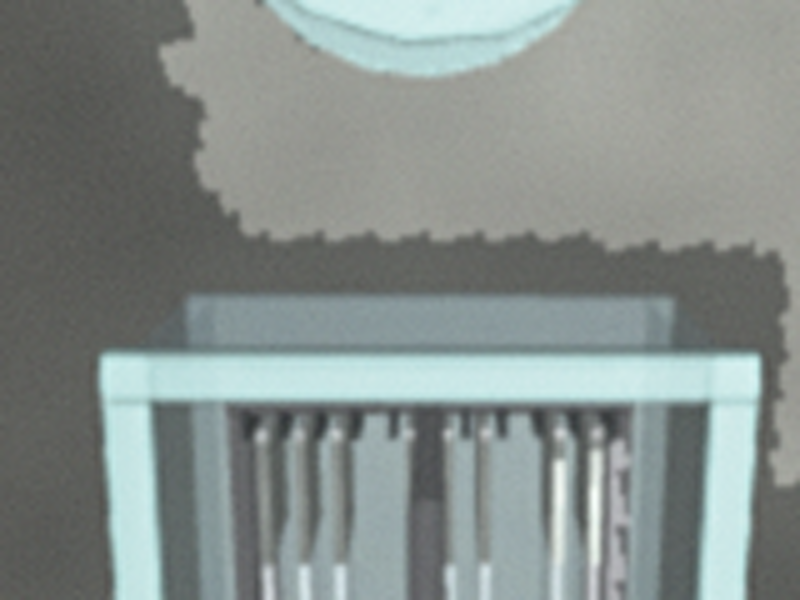

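Emit:
{"method": "move_arm", "body": {"commands": [[0,0,0.002,0,0,0],[0,0,0.0015,0,0,0],[0,0,0.001,0,0,0],[0,0,0,0,0,0]]}}

```text
t: 40.48
tcp_pos: [0.525, 0.0055, 0.059]
orientation: [[0.241, 0.971, -0.0], [0.971, -0.241, 0.0], [-0.0, -0.0, -1.0]]
contact_force: [-0.8, -0.6, -1.3]
width: 0.0119
```

Emit:
{"method": "move_arm", "body": {"commands": [[0,0,0.001,0,0,0],[0,0,0,0,0,0]]}}

```text
t: 40.72
tcp_pos: [0.5256, 0.0054, 0.0585]
orientation: [[0.241, 0.971, 0.001], [0.971, -0.241, -0.0], [0.0, 0.001, -1.0]]
contact_force: [0.6, -0.5, 2.2]
width: 0.0113
```

Emit:
{"method": "move_arm", "body": {"commands": [[0,0,0,0,0,0],[0,0,0,0,0,0],[0,0,0,0,0,0],[0,0,-0.005,0,0,0],[0,0,-0.02,0,0,0]], "hand": 0.04}}

```text
t: 41.35
tcp_pos: [0.5241, 0.0057, 0.0825]
orientation: [[0.241, 0.971, -0.003], [0.971, -0.241, 0.001], [-0.0, -0.003, -1.0]]
contact_force: [0.7, 0.1, 0.5]
width: 0.0401
```

Emit:
{"method": "move_arm", "body": {"commands": [[0,0,-0.05,0,0,0],[0,0,-0.06,0,0,0],[0,0,-0.05,0,0,0],[0,0,-0.02,0,0,0],[0,0,0,0,0,0]]}}

```text
t: 41.98
tcp_pos: [0.5262, 0.0053, 0.2653]
orientation: [[0.241, 0.971, 0.004], [0.971, -0.241, -0.001], [0.0, 0.004, -1.0]]
contact_force: [0.9, 0.4, -0.2]
width: 0.04
```

Run:
```python
from h import *
c=cam("wrist");  crop(c,0,0,512,384,1.5,"h1.png",[(rect(.525,.0065,.062,-.2435,.074,.098),(0,0,255))])
c=cam("scene"); crop(c,120,110,260,200,3,"h2.png")
c=cam("top"); crop(c,130,90,300,160,2.6,"h3.png")
```

```text
(no output)
```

View pics/h1.png

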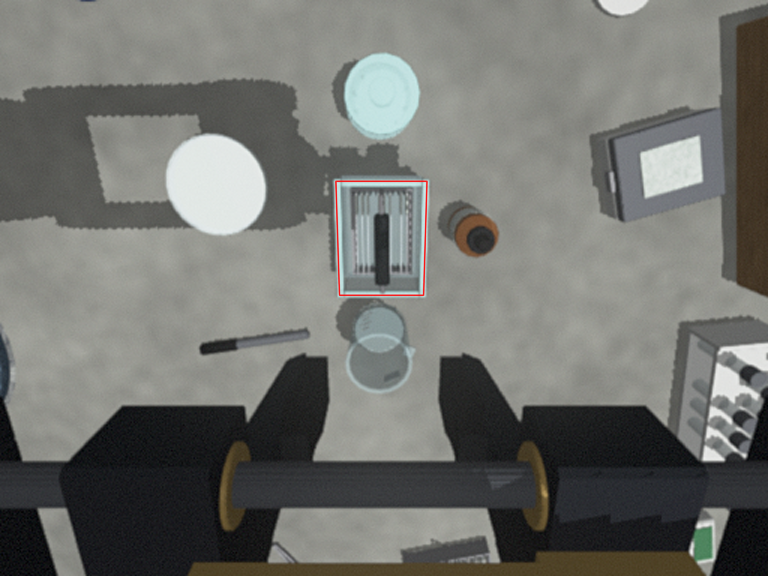

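View pics/h2.png

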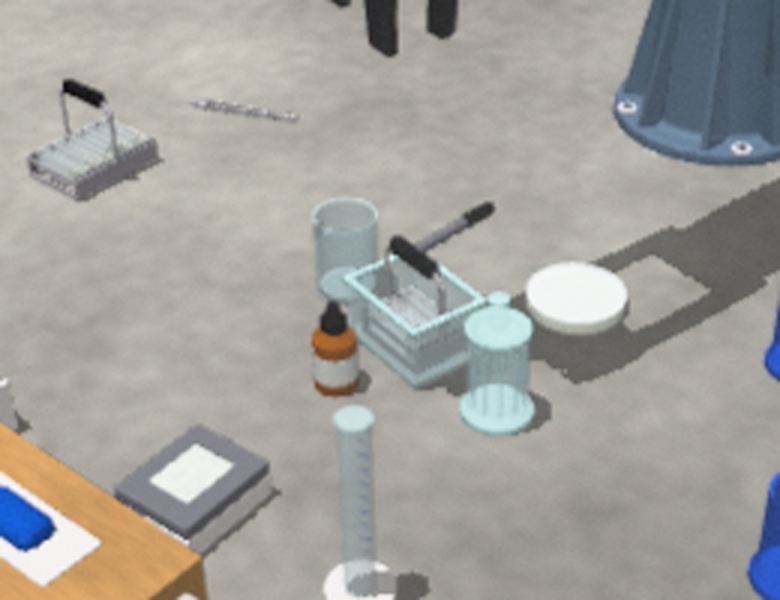

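Run:
```python
from h import *
c=cam("wrist"); D=np.array([.525,.0065]);a=-.2435
R=np.array([[np.cos(a),-np.sin(a)],[np.sin(a),np.cos(a)]])
J=D+R@[0,.110];B=D+R@[0,-.1087];T=D+R@[.086,0]
print(J,B,T)
crop(c,210,20,130,250,2.4,"h4.png",[(circ(*J,0,.03),(0,0,255)),(circ(*J,.089,.027),(0,0,255)),(circ(*B,0,.029),(0,255,0)),(circ(*B,.08,.03),(0,255,0)),(circ(*T,0,.019),(255,0,0)),(circ(*T,.05,.019),(255,0,0)),(rect(*D,.062,a,.074,.098),(0,0,255)),(rect(*D,0,a,.074,.098),(255,0,255)),(rect(*D,.101,a,.012,.056),(0,255,255))])
```

```text
[0.55152109 0.11325501] [ 0.49879234 -0.09899336] [ 0.60846301 -0.01423467]
```

View pics/h4.png

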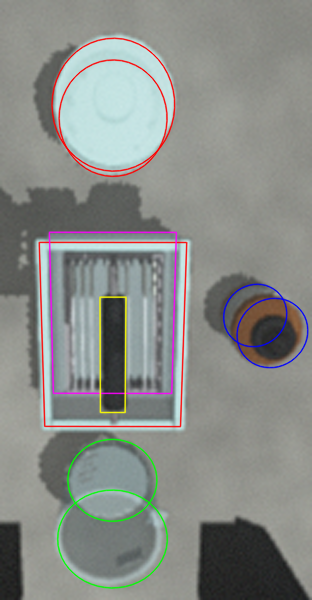

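View pics/h3.png

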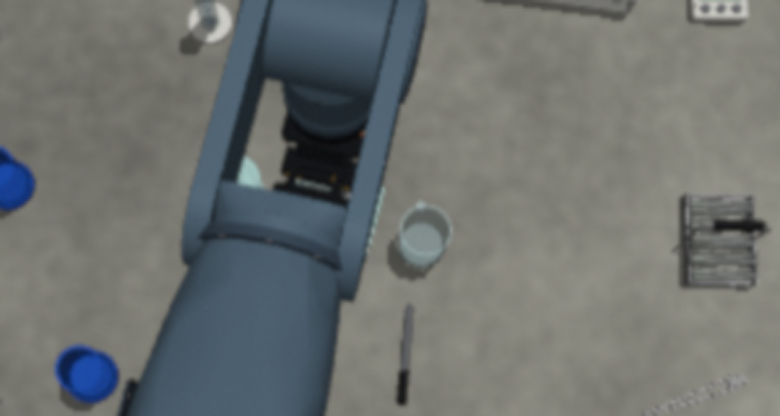

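Run:
```python
from plant import arm, vision, ticket
for _ in range(4): vision.camera("wrist")
s=arm.sense(); print(s["t"],abs(s["qvel"]).max(),s["contact_force"])
print(ticket.close_job())
```

```text
42.375 0.3797440544978807 [ 0.67147049 -0.25728205  0.07188912]
the job is handed in; nothing more can be done
None
```

I set out the staining line and handed the job in at 42.4 s; no verdict came back. The final views put every piece in its target window, and no check failed.

**Positions, in the dish's axes (my estimates):**

| Piece | Estimated position | Allowed |
|---|---|---|
| Jar | about 110 mm left | 94–124 mm |
| Beaker | about 109 mm right | 94–124 mm |
| Bottle | about 86 mm behind | 71–101 mm |

- **In line:** the wrist-camera overlay showed the jar, beaker and bottle within about 2–3 mm of these positions, and all were upright in the scene view.
- **Lid:** it touched down at the predicted seated height and looked level and centred on the jar.
- **Short rack:** it reached the dish floor at the predicted height, and the grip bar lines up with the dish centre to about 1–2 mm.
- **Other pieces:** the long rack was not touched and still stands more than 400 mm from the dish. The dish showed no movement beyond measuring error.
- **Forces:** the highest contact force I saw was about 18 N, briefly, while setting the beaker down. The arm was clear of everything at hand-in.

**Readings that disagreed:**
- **Finger length:** the fingertips ended about 26 mm short of the reported TCP. As a result the bottle was lifted by its collar instead of its body, without slipping. I corrected for this on the lid and short-rack grasps.
- **Top camera:** its positions ran about 4–8 mm off the other two cameras in y, so I relied on the wrist and scene cameras.

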